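# Refill a switch console and lock its keyhole retainer

## Task

The flight console on the desk is missing some of its six switch modules. Slide its retaining strip up the slope, lift it off the studs and lay it flat on the desk; then put a spare module fully home in every empty pocket, leaving the modules already fitted in their own pockets and left-over spares on the desk. When all six are in, press the large ends of the strip's two keyholes back over the stud heads and slide it all the way down so that it is locked flat over the modules' upper edge, without disturbing mug, spool or screwdriver.

Things in the scene. Friction and masses are not known exactly. Their poses are not given: they have to be found in the camera images.
- panel: the sloping top of the console: a grey plate 172 mm up the slope by 326 mm across, fixed, tilted 20 degrees, low edge nearest the robot. Origin in the middle of its top surface, 78 mm above the desk; x points up the slope, y to the left, z straight out of it. Six alike pockets in a row at x = -42 mm, centred at y = -115 (pocket 1), -69, -23, 23, 69 and 115 mm (pocket 6); two headed studs higher up.
- pocket1 (a point): centre of the mouth of pocket 1 (the rightmost; pockets 2 to 5 stand between, 46 mm apart), level with the panel surface; axes as the panel's. 54 mm (panel x) by 38 mm (panel y), 32 mm deep, 2 mm chamfers; a module fully home has its block top 2 mm below the surface, its listed point 5.5 mm above it.
- pocket6 (a point): centre of the mouth of pocket 6 (the leftmost; pockets 2 to 5 stand between, 46 mm apart), level with the panel surface; axes as the panel's. 54 mm (panel x) by 38 mm (panel y), 32 mm deep, 2 mm chamfers; a module fully home has its block top 2 mm below the surface, its listed point 5.5 mm above it.
- stud_left (a point): foot of the left (+y) fixed steel stud, level with the panel surface, at panel x = 14 mm, y = 92 mm; axes as the panel's. Neck 7 mm in diameter and 7 mm long, then a round head 16 mm in diameter and 4 mm thick (top 11 mm above the panel).
- stud_right (a point): foot of the right (-y) fixed steel stud, level with the panel surface, at panel x = 14 mm, y = -92 mm; axes as the panel's. Neck 7 mm in diameter and 7 mm long, then a round head 16 mm in diameter and 4 mm thick (top 11 mm above the panel).
- fitted1_mid (a point): switch module: black block 50 (x) x 34 (y) x 30 mm high, on it a central flat aluminium paddle 14 (x) x 22 (y) mm, 45 mm tall; 90 g. Point: on the centre line 37.5 mm above the underside; z up along the paddle. Same after a half turn. This one, if present, sits home in pocket 1, long side up the slope; absent when pocket 1 starts empty.
- fitted2_mid (a point): switch module: black block 50 (x) x 34 (y) x 30 mm high, on it a central flat aluminium paddle 14 (x) x 22 (y) mm, 45 mm tall; 90 g. Point: on the centre line 37.5 mm above the underside; z up along the paddle. Same after a half turn. This one, if present, sits home in pocket 2, long side up the slope; absent when pocket 2 starts empty.
- fitted3_mid (a point): switch module: black block 50 (x) x 34 (y) x 30 mm high, on it a central flat aluminium paddle 14 (x) x 22 (y) mm, 45 mm tall; 90 g. Point: on the centre line 37.5 mm above the underside; z up along the paddle. Same after a half turn. This one, if present, sits home in pocket 3, long side up the slope; absent when pocket 3 starts empty.
- fitted4_mid (a point): switch module: black block 50 (x) x 34 (y) x 30 mm high, on it a central flat aluminium paddle 14 (x) x 22 (y) mm, 45 mm tall; 90 g. Point: on the centre line 37.5 mm above the underside; z up along the paddle. Same after a half turn. This one, if present, sits home in pocket 4, long side up the slope; absent when pocket 4 starts empty.
- fitted5_mid (a point): switch module: black block 50 (x) x 34 (y) x 30 mm high, on it a central flat aluminium paddle 14 (x) x 22 (y) mm, 45 mm tall; 90 g. Point: on the centre line 37.5 mm above the underside; z up along the paddle. Same after a half turn. This one, if present, sits home in pocket 5, long side up the slope; absent when pocket 5 starts empty.
- fitted6_mid (a point): switch module: black block 50 (x) x 34 (y) x 30 mm high, on it a central flat aluminium paddle 14 (x) x 22 (y) mm, 45 mm tall; 90 g. Point: on the centre line 37.5 mm above the underside; z up along the paddle. Same after a half turn. This one, if present, sits home in pocket 6, long side up the slope; absent when pocket 6 starts empty.
- spare1_mid (a point): switch module: black block 50 (x) x 34 (y) x 30 mm high, on it a central flat aluminium paddle 14 (x) x 22 (y) mm, 45 mm tall; 90 g. Point: on the centre line 37.5 mm above the underside; z up along the paddle. Same after a half turn. A spare, standing upright on the desk at the left at the start.
- spare2_mid (a point): switch module: black block 50 (x) x 34 (y) x 30 mm high, on it a central flat aluminium paddle 14 (x) x 22 (y) mm, 45 mm tall; 90 g. Point: on the centre line 37.5 mm above the underside; z up along the paddle. Same after a half turn. A spare, standing upright on the desk at the left at the start.
- spare3_mid (a point): switch module: black block 50 (x) x 34 (y) x 30 mm high, on it a central flat aluminium paddle 14 (x) x 22 (y) mm, 45 mm tall; 90 g. Point: on the centre line 37.5 mm above the underside; z up along the paddle. Same after a half turn. A spare, standing upright on the desk at the left at the start.
- spare4_mid (a point): switch module: black block 50 (x) x 34 (y) x 30 mm high, on it a central flat aluminium paddle 14 (x) x 22 (y) mm, 45 mm tall; 90 g. Point: on the centre line 37.5 mm above the underside; z up along the paddle. Same after a half turn. A spare, standing upright on the desk at the left at the start.
- spare5_mid (a point): switch module: black block 50 (x) x 34 (y) x 30 mm high, on it a central flat aluminium paddle 14 (x) x 22 (y) mm, 45 mm tall; 90 g. Point: on the centre line 37.5 mm above the underside; z up along the paddle. Same after a half turn. A spare, standing upright on the desk at the left at the start.
- retainer_mid (a point): retaining strip: flat aluminium plate 60 (x) x 270 (y) x 4 mm, on its centre a black upright rib 44 (x) x 14 (y) mm, 32 mm tall; 160 g; at first locked on the panel. Point: middle of the rib, 18 mm above the underside; z up. Fitted, its x points up the slope. Locked, against the stop, the point is at panel x 4, y 0 mm; slid 18 mm up, at x 22 mm, it can be lifted off the heads (and put on)
- slot_left (a point): narrow end of the strip's left keyhole, on the underside, at strip x = 10 mm, y = 92 mm; axes as the strip's. The keyhole's large end is 22 mm wide, centred at strip x = -8 mm; from it a slot 10 mm wide runs towards +x and ends at x = 13.5 mm. When locked this point meets the foot of the left stud.
- slot_right (a point): narrow end of the strip's right keyhole, on the underside, at strip x = 10 mm, y = -92 mm; axes as the strip's. The keyhole's large end is 22 mm wide, centred at strip x = -8 mm; from it a slot 10 mm wide runs towards +x and ends at x = 13.5 mm. When locked this point meets the foot of the right stud.
- mug_mid (a point): glass mug, 80 mm wide and 95 mm tall, standing beyond the console; the point is half-way up. Not part of the job.
- spool_mid (a point): empty red plastic spool, 68 mm wide and 55 mm tall, standing near the robot, right of its middle; the point is half-way up. Not part of the job. The desk further right (x 0.3 to 0.6, y -0.42 to -0.3 m) is clear, room to lay the strip.
- screwdriver_grip (a point): screwdriver lying on the desk between robot and console; the point is on its handle. Not part of the job.

How it is judged:
By the outcome, as a careful person would: the job done as asked, in the order asked, and still so for the second after the job is handed in, with the robot touching nothing.
Of fitted1, fitted2, fitted3, fitted4, fitted5, fitted6 only 1 to 3 are there at a start; the rules pass over those that are not, and their reading is None.
At some moment in a run one of spare1, spare2, spare3, spare4, spare5 may be knocked a few centimetres aside while the robot is not near it.
It also fails if it takes over 210 s, if anything falls off the work surface, if the arm or the gripper's body presses on something with over 40 N, if the wrist force passes 120 N, or if a joint passes its speed limit or range.

## Robot

A 7-joint arm with a two-finger parallel gripper is mounted at the origin on the work surface. World frame = base frame: x ahead of the robot, y to its left, z up, the work surface at z = 0. Lengths are in m, angles in degrees, forces in N, time in s.
With the tool pointing down it reaches from about 0.4 to 0.875 m from the base axis. Payload 4.4 kg.
Tool frame: the origin (TCP) lies at the very end of the fingers, on their centre line; the grasp point (between the pads) lies robot.grip_depth behind it (robot.grip_depth is the distance from the TCP to the grasp point, in m); z points along the fingers, x is the direction in which the jaws open and shut, and the axes are right-handed (so a half turn about z gives the same grasp; the last joint's range is limited). The gripper opens to 85 mm and grips with 20 to 120 N. Pads are 22 mm wide; open, the fingers measure 114 mm over their backs; the gripper's body (76 mm by 85 mm) begins 54 mm behind the grasp point. The pads swing forward as they close: fully open they stand 13 mm farther back than shut.
Start: joints at [-77.911, 36.005, 2.206, 86.941, -1.547, 57.084, -1.146], TCP at [0.178, 0.625, 0.231] pointing down, gripper open.
Joint ranges: [-175.42, 175.42], [-21.48, 121.26], [-71.46, 75.88], [10.55, 141.38], [-63.04, 243.04], [13.31, 113.54], [-168.57, 168.57]. Speed limits (degrees/s): [147.25, 147.25, 180, 180, 180, 180, 180].

## Interface

Orientations are given as a 3x3 rotation matrix whose columns are the frame's x, y, z axes.
In Python, from plant import state, cams, robot gives the robot as it stands.
- The arm moves only by the tool drive_tool, never from a script. Its argument "targets" is a list of rows, each a list of 6 numbers: the shift along the tool's x, y, z in units of 60 mm (1.0 is 60 mm), then the turn, a rotation vector about the tool's x, y, z in units of 5 degrees (1.0 is 5 degrees). A call has 1 to 5 rows; each row shifts and turns the commanded pose from where the row before left it, along the tool's axes as they then stand; what a row does not reach is not made up. A row lasts 1/8 s, in which the tool goes at most 62.5 mm and 10.7 degrees, less where a joint would pass 70% of its speed; a pose out of reach is approached as far as the arm can. A call is refused whole if a number of a shift passes 1 or a number of a turn 1, either way. A call with a gripper value outside its range is refused whole. "claw" is the closure, from -1 (fully open) to 1 (shut), set as the call begins (left out, the last holds). The fingers move at their own pace and stop on an object; the grip force is fixed at half the most. Time passes only in rows, so rows that do not move let the fingers close. It gives the time, the measured TCP pose, the force and the opening at its end, in the units of the state.
- state(): the state, without advancing time (a new reading comes with each control period).
- cams.read_camera(name): name is "side" or "top" or "wrist"; returns the picture (420x560x3 uint8, red, green, blue); there is no depth.
- cams.camera_model(name): a dict with "intrinsics" (3x3 intrinsics, pixels), "rvec" (rotation vector, rad) and "tvec" (3), from world to camera coordinates, as OpenCV has them. Camera axes: x right, y down, z forward; pixel columns grow to the right and rows downward; lengths in m; the calibration is good to about 2 mm. A picture is of the moment at which its call begins: read the wrist's pose just before it. camera_model takes no time and is no camera call; for the wrist camera it gives the pose at the moment of the call.
- robot.close_job(): hands the job in, once; it reports no verdict.
The state is a dict: "time": time; "qpos": joint angles; "joint_vel": joint speeds; "effort": joint torques, N m; "ee_pos": TCP position; "tool_rot": TCP orientation; "ft_force": force on the tool from outside, world axes, zero at the start; "wrist_torque": the same for the moment, N m; "width": opening from 0.0 (shut) to 1.0 (fully open).
Only numpy, scipy, OpenCV 4.12 (cv2) and the standard library are available. Lean on these libraries where they do the work, as an engineer would, in place of code of your own. Each camera call takes 0.05 s, during which the arm holds its last target. There are 200 camera calls.

## Working session

There is one attempt and no reset: what is moved stays moved. The work goes in short steps, Python scripts to look and compute and a tool call to move; the robot and the scene stay as the last step left them, time stands still between calls to the robot, and variables do not carry over. Pictures are saved under pics/ and viewed, about 12 in all and at most 16, crops included, and the job is handed in when it is done.

Besides the shell and the picture viewer there is one more tool, called after "Emit:" as name(argument=value, ...), one argument or row to a line, values as JSON. drive_tool: Moves the arm, as the interface text tells. Its arguments: {"type":"object","properties":{"targets":{"type":"array","items":{"type":"array","items":{"type":"number"}}},"claw":{"type":"number"}},"required":["targets"]}

```bash
ls; mkdir -p pics
python3 - <<'E'
from plant import state,cams,robot
import cv2,numpy as np
s=state();print(s);print(robot.grip_depth)
for n in("top","side"):
    cv2.imwrite(f"pics/{n}0.png",cv2.resize(cams.read_camera(n)[:,:,::-1],(800,600),interpolation=cv2.INTER_CUBIC)); m=cams.camera_model(n);print(n,m, -cv2.Rodrigues(np.array(m['rvec']))[0].T@np.array(m['tvec']).ravel())
E
```

```text
pics
{'time': 0.0, 'qpos': array([-77.90959774,  36.05990285,   2.20243595,  86.99586355,
        -1.54483277,  57.08073735,  -1.14776171]), 'joint_vel': array([ 0.00807148,  0.03444657,  0.01571388,  0.0620449 , -0.02320861,
        0.01716969,  0.00358438]), 'effort': array([ 1.39728331e-04, -5.63413131e+01,  1.22552443e+00, -1.93454969e+01,
        1.07966020e-02,  1.03657233e-02, -1.49911614e-05]), 'ee_pos': array([0.17745746, 0.62467606, 0.23037862]), 'tool_rot': array([[ 2.73304636e-01,  9.61927423e-01, -4.56026280e-04],
       [ 9.61925726e-01, -2.73305011e-01, -1.80789442e-03],
       [-1.86369749e-03,  5.54425149e-05, -9.99998262e-01]]), 'ft_force': array([ 0.69919987, -0.32628192, -1.00681044]), 'wrist_torque': array([ 0.00373079, -0.0139504 , -0.01941538]), 'width': 1.000252130211628}
0.0187
top {'intrinsics': array([[508.09885302,   0.        , 280.35206907],
       [  0.        , 508.09885302, 206.61484076],
       [  0.        ,   0.        ,   1.        ]]), 'rvec': array([ 2.16248434, -2.13393379,  0.13154104]), 'tvec': array([0.08985045, 0.58015517, 1.07493606])} [0.43202209 0.08541216 1.1428921 ]
side {'intrinsics': array([[426.87988827,   0.        , 283.59042064],
       [  0.        , 426.87988827, 211.11276435],
       [  0.        ,   0.        ,   1.        ]]), 'rvec': array([ 2.36814209, -0.32849465,  0.15896425]), 'tvec': array([-0.52734591,  0.24361417,  0.78047126])} [ 0.39106701 -0.487565    0.74560306]
```

View pics/top0.png

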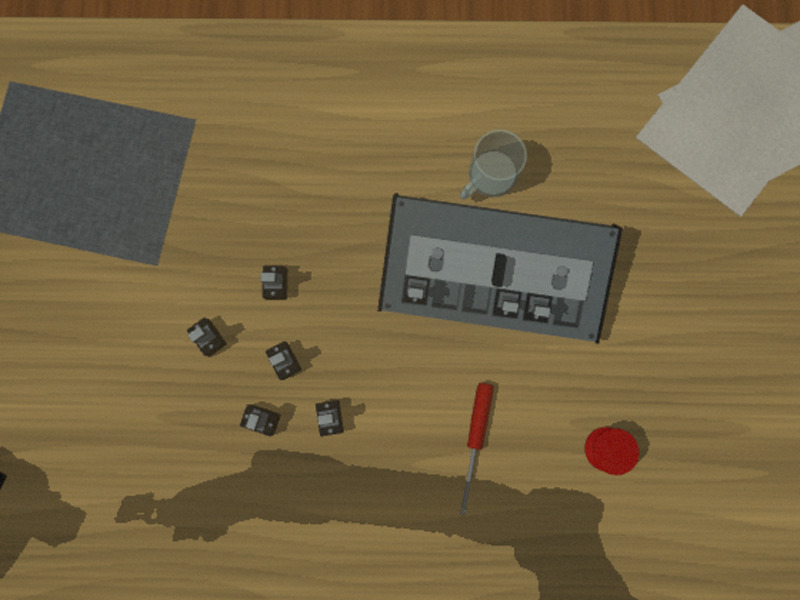

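View pics/side0.png

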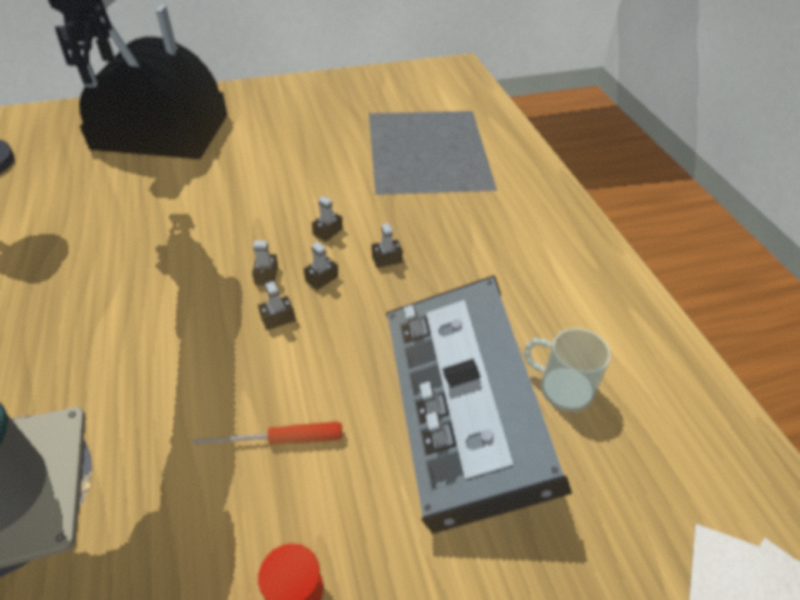

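The top view has fitted modules in pockets 6, 3 and 2 (pixels 415, 508 and 540). Pockets 5, 4 and 1 look empty. The five spares are at left and the strip is locked. Next I'll fit the panel pose.

```bash
cat > h.py <<'E'
from plant import state,cams,robot
import cv2,numpy as np
from scipy.optimize import least_squares
from scipy.spatial.transform import Rotation as Ro
D=np.array
def proj(P,m):
    return cv2.projectPoints(np.atleast_2d(P).astype(float),np.array(m['rvec'],float),np.array(m['tvec'],float),np.array(m['intrinsics']),None)[0].reshape(-1,2)
def back(uv,z,m):
    R=cv2.Rodrigues(np.array(m['rvec'],float))[0];c=-R.T@np.array(m['tvec']).ravel()
    d=R.T@np.linalg.inv(m['intrinsics'])@np.array([uv[0],uv[1],1.]);return c+d*(z-c[2])/d[2]
def panelR(yaw): return Ro.from_euler('z',yaw).as_matrix()@Ro.from_euler('y',-20,degrees=True).as_matrix()
def pan(p,q): # panel coords mm -> world
    return D([p[0],p[1],.078])+(panelR(p[2])@(np.atleast_2d(q).T/1000.)).T
def snap(n,f,s=800/560):
    m=cams.camera_model(n);im=cams.read_camera(n)[:,:,::-1].copy();cv2.imwrite(f'pics/{f}_raw.png',im);np.save(f'pics/{f}.npy',m,allow_pickle=True)
    cv2.imwrite(f'pics/{f}.png',cv2.resize(im,None,fx=s,fy=s,interpolation=cv2.INTER_CUBIC));return im,m
def move(pos,R=None):
    """tool-frame shift in units & rotvec units from current pose to target"""
    s=state();T=s['tool_rot'];d=T.T@(D(pos)-s['ee_pos'])/.06
    w=np.zeros(3) if R is None else Ro.from_matrix(T.T@R).as_rotvec(degrees=True)/5
    print('shift',d.round(3),'turn',w.round(3))
E
cat > a.py <<'E'
from h import *
mt,ms=[cams.camera_model(n) for n in("top","side")]
k=.7
C=D([[86,163,0],[86,-163,0],[-86,-163,0],[-86,163,0]])
tu=D([[397,196],[619,229],[598,341],[381,309]])*k; su=D([[495,278],[568,482],[426,519],[388,313]])*k
f=lambda p:np.r_[(proj(pan(p,C),mt)-tu).ravel(),(proj(pan(p,C),ms)-su).ravel()]
r=least_squares(f,[.55,-.05,-.1]);print(r.x,np.degrees(r.x[2]),r.fun.round(1))
np.save('panel.npy',r.x)
for n,z,l in(('spares(paddle top guess)',.075,[(268,277),(199,334),(279,360),(253,421),(327,416)]),('mug',0.0475,[(497,162)]),('spool',.055,[(612,450)]),('screw',.01,[(481,415),(463,513)])):
    print(n,[back(D(u)*k,z,mt).round(3).tolist() for u in l])
snap('wrist','w0')
E
python3 a.py
```

```text
[ 0.61471234 -0.05110194 -0.13448129] -7.705210186965451 [ 2.1 -0.1  2.  -1.   0.5 -0.4  2.5 -0.2 -0.1 -0.4 -1.4 -4.1 -1.4 -1.1
  0.1  0.8]
spares(paddle top guess) [[0.599, 0.295, 0.075], [0.512, 0.394, 0.075], [0.476, 0.274, 0.075], [0.387, 0.309, 0.075], [0.396, 0.202, 0.075]]
mug [[0.789, -0.05, 0.048]]
spool [[0.352, -0.216, 0.055]]
screw [[0.398, -0.029, 0.01], [0.251, -0.001, 0.01]]
```

View pics/w0.png

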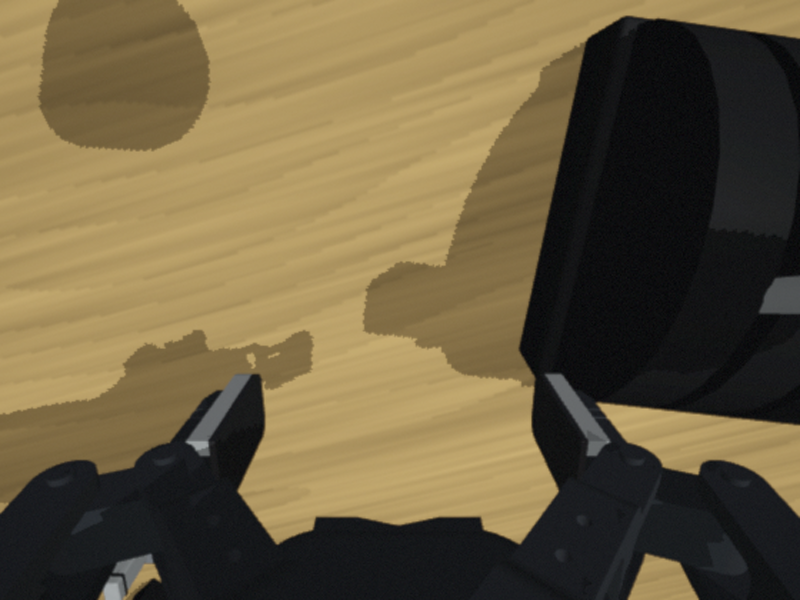

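```bash
cat >> h.py <<'E'
def tgt(p,q,jaw='y',sgn=1,yaw=0):
    """TCP pose: panel point q (mm), tool z=-panel z, tool x = sgn*panel axis jaw"""
    P=panelR(p[2]);z=-P[:,2];x=sgn*P[:,{'x':0,'y':1}[jaw]];return pan(p,q)[0],np.c_[x,np.cross(z,x),z]
def down(yawdeg): # tool x at world yaw, z down
    x=D([np.cos(np.radians(yawdeg)),np.sin(np.radians(yawdeg)),0]);z=D([0,0,-1.]);return np.c_[x,np.cross(z,x),z]
def plan(pos,R):
    """turn first, then shift (in new axes)"""
    s=state();T=s['tool_rot'];w=Ro.from_matrix(T.T@R).as_rotvec(degrees=True)/5;d=R.T@(D(pos)-s['ee_pos'])/.06
    print('turn',w.round(2),'then shift',d.round(3))
E
python3 - <<'E'
from h import *
s=state();m=cams.camera_model('wrist');R=cv2.Rodrigues(m['rvec'])[0];c=-R.T@m['tvec'].ravel()
T=s['tool_rot'];print('cam in tool',T.T@(c-s['ee_pos']));print('cam axes in tool',(T.T@R.T).round(3),m['intrinsics'])
p=np.load('panel.npy')
plan(*tgt(p,[-20,0,230],'y',1));plan(*tgt(p,[-20,0,230],'x',1));plan(*tgt(p,[-20,0,230],'x',-1))
E
```

```text
cam in tool [-6.50533219e-06 -7.51519885e-02 -1.41633733e-01]
cam axes in tool [[ 1.    -0.    -0.001]
 [ 0.001  0.955  0.297]
 [ 0.001 -0.297  0.955]] [[322.0374989    0.         278.32334988]
 [  0.         322.0374989  204.37325888]
 [  0.           0.           1.        ]]
turn [-3.99  0.3  -1.61] then shift [-10.187   7.002   1.543]
turn [-2.84  3.31 16.19] then shift [ 7.002 10.187  1.543]
turn [ -3.44  -2.95 -19.41] then shift [ -7.002 -10.187   1.543]
```

Emit:
drive_tool(
  targets=[
    [0, 0, 0, -1, 0.07, -0.4],
    [0, 0, 0, -1, 0.07, -0.4],
    [0, 0, 0, -1, 0.07, -0.4],
    [0, 0, 0, -1, 0.07, -0.4],
    [-0.64, 0.47, 0.1, 0, 0, 0],
  ],
)

```text
time: 0.78
ee_pos: [0.1947, 0.5864, 0.2331]
tool_rot: [[0.125, 0.933, 0.338], [0.992, -0.117, -0.043], [-0.0, 0.34, -0.94]]
ft_force: [0.7, -0.6, 0.6]
width: 1.0
```

Emit:
drive_tool(
  targets=[
    [-0.64, 0.47, 0.1, 0, 0, 0],
    [-0.64, 0.47, 0.1, 0, 0, 0],
    [-0.64, 0.47, 0.1, 0, 0, 0],
    [-0.64, 0.47, 0.1, 0, 0, 0],
    [-0.64, 0.47, 0.1, 0, 0, 0],
  ],
)

```text
time: 1.4
ee_pos: [0.3167, 0.3724, 0.2556]
tool_rot: [[0.135, 0.931, 0.339], [0.991, -0.127, -0.046], [-0.0, 0.342, -0.94]]
ft_force: [0.1, 0.4, -0.2]
width: 1.002
```

Emit:
drive_tool(
  targets=[
    [-0.64, 0.47, 0.1, 0, 0, 0],
    [-0.64, 0.47, 0.1, 0, 0, 0],
    [-0.64, 0.47, 0.1, 0, 0, 0],
    [-0.64, 0.47, 0.1, 0, 0, 0],
    [-0.64, 0.47, 0.1, 0, 0, 0],
  ],
)

```text
time: 2.02
ee_pos: [0.4321, 0.163, 0.2759]
tool_rot: [[0.135, 0.931, 0.34], [0.991, -0.127, -0.046], [0.0, 0.343, -0.939]]
ft_force: [0.9, 0.5, 0.2]
width: 1.0
```

Run:
```python
from h import *
p=np.load('panel.npy');plan(*tgt(p,[50,0,170]));print(state()['ee_pos'])
```

```text
turn [ 0.01  0.   -0.01] then shift [-3.127  2.99   1.461]
[0.43206305 0.16296511 0.27589123]
```

Emit:
drive_tool(
  targets=[
    [-0.625, 0.6, 0.29, 0, 0, 0],
    [-0.625, 0.6, 0.29, 0, 0, 0],
    [-0.625, 0.6, 0.29, 0, 0, 0],
    [-0.625, 0.6, 0.29, 0, 0, 0],
    [-0.625, 0.6, 0.29, 0, 0, 0],
  ],
)

```text
time: 2.65
ee_pos: [0.6041, -0.0498, 0.2552]
tool_rot: [[0.135, 0.931, 0.339], [0.991, -0.127, -0.046], [0.0, 0.342, -0.94]]
ft_force: [0.3, 0.5, 0.5]
width: 1.002
```

Emit:
drive_tool(
  targets=[
    [0, 0, 0, 0, 0, 0],
  ],
)

```text
time: 2.78
ee_pos: [0.6047, -0.0546, 0.2552]
tool_rot: [[0.144, 0.929, 0.34], [0.99, -0.135, -0.051], [-0.002, 0.343, -0.939]]
ft_force: [-0.2, 0.4, -0.6]
width: 1.0
```

Run:
```python
from h import *
snap('wrist','w1')
```

```text
(no output)
```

View pics/w1.png

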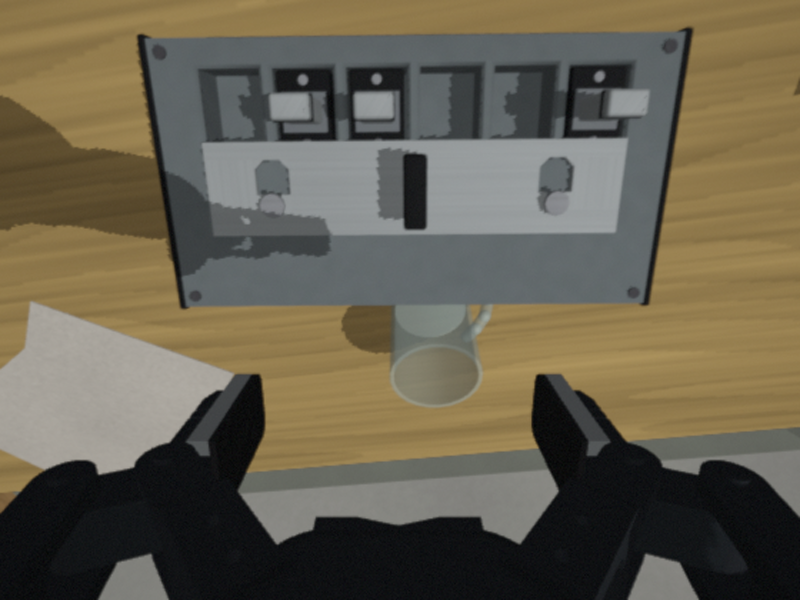

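Image confirms pockets 1, 4 and 5 empty (1 is leftmost in the picture at px 232,103; 4 at 450,100; 5 at 525,100). The strip's corners are sharp, at (203,144), (627,140), (213,235) and (616,233), so I'll refine the panel pose from them.

```bash
cat > b.py <<'E'
from h import *
k=.7;m=np.load('pics/w1.npy',allow_pickle=True).item()
Q=D([[-26,-135,4],[-26,135,4],[34,-135,4],[34,135,4],[86,-163,0],[86,163,0],[-86,-163,0],[-86,163,0],[26,-7,36],[26,7,36],[-18,-7,36],[-18,7,36]])
u=D([[203,144],[627,140],[213,235],[616,233],[184,304],[646,302],[146,38],[686,35],[405,229],[427,229],[404,154],[426,153]])*k
f=lambda p:(proj(pan(p,Q),m)-u).ravel()
p0=np.load('panel.npy');r=least_squares(f,p0,loss='soft_l1');print(p0,r.x,np.degrees(r.x[2]));print(f(r.x).reshape(-1,2).round(1).tolist())
# free 6-dof offset check
R=lambda v:None
def g(v):
    W=D([v[0],v[1],v[2]])+(Ro.from_rotvec(v[3:]).as_matrix()@panelR(p0[2])@(Q.T/1000)).T
    return (proj(W,m)-u).ravel()
r2=least_squares(g,np.r_[p0[:2],.078,0,0,0],loss='soft_l1');print(r2.x.round(4),g(r2.x).reshape(-1,2).round(1).tolist())
np.save('panel.npy',r.x)
plan(*tgt(r.x,[4,0,60]))
E
python3 b.py
```

```text
[ 0.61471234 -0.05110194 -0.13448129] [ 0.61251669 -0.04561964 -0.13821249] -7.918992446526815
[[-1.1, -1.8], [1.2, -0.9], [0.2, 0.2], [-0.1, 0.2], [1.1, 1.8], [-2.1, 1.9], [-1.0, -0.5], [0.6, -1.4], [-0.8, 1.1], [0.2, 1.1], [-0.2, -0.0], [1.6, 0.6]]
[ 0.6128 -0.0456  0.0773 -0.0009 -0.0143 -0.004 ] [[-0.5, -1.9], [0.7, -0.8], [0.3, 0.0], [-0.2, 0.2], [0.9, 1.8], [-1.9, 2.2], [0.4, 0.0], [-0.6, -0.7], [-0.8, 0.5], [0.1, 0.4], [-0.2, -0.6], [1.5, -0.0]]
turn [-0.01  0.02 -0.03] then shift [ 0.116 -0.812  1.818]
```

Emit:
drive_tool(
  targets=[
    [0.04, -0.27, 0.6, 0, 0, 0],
    [0.04, -0.27, 0.6, 0, 0, 0],
    [0.04, -0.27, 0.6, 0, 0, 0],
    [0, 0, 0, 0, 0, 0],
    [0, 0, 0, 0, 0, 0],
  ],
)

```text
time: 3.45
ee_pos: [0.5914, -0.0449, 0.1625]
tool_rot: [[0.138, 0.938, 0.317], [0.99, -0.126, -0.057], [-0.013, 0.322, -0.947]]
ft_force: [0.1, -0.4, 0.0]
width: 0.999
```

Run:
```python
from h import *
p=np.load('panel.npy');plan(*tgt(p,[4,0,9]));s=state();print(s['ft_force']);snap('top','t1')
```

```text
turn [-0.24  0.14  0.05] then shift [ 0.036 -0.086  1.292]
[ 0.14318641 -0.36485276  0.02331941]
```

Emit:
drive_tool(
  targets=[
    [0, 0, 0, -0.24, 0.14, 0.05],
    [0.01, -0.02, 0.33, 0, 0, 0],
    [0.01, -0.02, 0.32, 0, 0, 0],
    [0.01, -0.02, 0.32, 0, 0, 0],
    [0, 0, 0, 0, 0, 0],
  ],
)

```text
time: 4.12
ee_pos: [0.6055, -0.0472, 0.1049]
tool_rot: [[0.139, 0.935, 0.327], [0.99, -0.129, -0.052], [-0.007, 0.331, -0.943]]
ft_force: [-0.2, -0.1, -0.0]
width: 1.002
```

Emit:
drive_tool(
  targets=[
    [0, 0, 0, 0, 0, 0],
  ],
)

```text
time: 4.25
ee_pos: [0.606, -0.047, 0.1063]
tool_rot: [[0.139, 0.934, 0.329], [0.99, -0.129, -0.052], [-0.006, 0.334, -0.943]]
ft_force: [-0.3, 0.1, -0.4]
width: 1.001
```

Run:
```python
from h import *
p=np.load('panel.npy');plan(*tgt(p,[4,0,9]));s=state();print(s['qpos'])
```

```text
turn [-0.1   0.08  0.01] then shift [0.038 0.003 0.329]
[ 10.82733457  37.36037005 -15.81170521 118.81453842  67.63994277
  13.642096    16.94955148]
```

```bash
cat > kin.py <<'E'
from h import *
def rots(q,s):
    out=[];R=np.eye(3)
    for i,a in enumerate(q):
        R=R@Ro.from_euler('z' if i%2==0 else 'y',s[i]*a,degrees=True).as_matrix();out.append(R)
    return out
E
python3 - <<'E'
from kin import *
import itertools
S=state()
A=[(D([-77.90959774,36.05990285,2.20243595,86.99586355,-1.54483277,57.08073735,-1.14776171]),D([0.17745746,0.62467606,0.23037862]),D([[2.73304636e-01,9.61927423e-01,-4.56e-04],[9.61925726e-01,-2.73305e-01,-1.8079e-03],[-1.8637e-03,5.544e-05,-9.99998e-01]])),
(S['qpos'],S['ee_pos'],S['tool_rot'])]
best=[]
for s in itertools.product([1,-1],repeat=7):
  e=0;off=None
  F=[rots(q,s)[-1].T@T for q,p,T in A]
  e=np.linalg.norm(F[0]-F[1]);best.append((e,s,F[0].round(3).tolist()))
best.sort(key=lambda t:t[0])
for b in best[:3]:print(b)
s=best[0][1]
M=[];b=[]
for q,p,T in A:
    r=rots(q,s);M.append(np.c_[[0,0,1],r[1][:,2],r[3][:,2],r[6][:,2]]);b.append(p)
x,res,_,sv=np.linalg.lstsq(np.vstack(M),np.hstack(b),rcond=None);print(x,res,np.vstack(M)@x-np.hstack(b))
E
```

```text
(np.float64(2.6340062669690306e-07), (-1, 1, -1, 1, -1, 1, -1), [[-1.0, -0.0, -0.0], [-0.0, -1.0, -0.0], [0.0, 0.0, 1.0]])
(np.float64(0.4385428364515799), (1, 1, 1, 1, 1, 1, 1), [[0.851, -0.526, -0.003], [0.526, 0.851, -0.001], [0.003, -0.001, 1.0]])
(np.float64(0.4952177075552815), (1, 1, 1, 1, 1, 1, -1), [[0.871, -0.491, -0.004], [0.491, 0.871, -0.001], [0.003, -0.001, 1.0]])
[0.14923635 0.64204911 0.32554938 0.26893952] [0.00122837] [-0.02909394  0.00838133 -0.00847871  0.00059301  0.01294346  0.00847871]
```

Emit:
drive_tool(
  targets=[
    [0, 0, 0, 0.8, 0, 0],
    [0, 0, 0, 0.9, 0, 0],
    [0, 0, 0, 0, 0, 0],
    [0, 0, 0, 0, 0, 0],
  ],
)

```text
time: 4.75
ee_pos: [0.6051, -0.0473, 0.1055]
tool_rot: [[0.139, 0.972, 0.187], [0.99, -0.135, -0.033], [-0.007, 0.19, -0.982]]
ft_force: [-0.5, 0.1, -0.7]
width: 1.0
```

```bash
cat >> h.py <<'E'
def tilt(T,deg): # turn tool about its own x (relative to panel-aligned)
    return T[0],T[1]@Ro.from_euler('x',deg,degrees=True).as_matrix()
E
python3 - <<'E'
from h import *
p=np.load('panel.npy');s=state();print(s['qpos']);plan(*tilt(tgt(p,[4,0,10]),10))
E
```

```text
[ 21.68410544  41.44259801 -32.38135007 110.57324483  49.6406935
  30.83690777  37.34455704]
turn [0.19 0.08 0.  ] then shift [0.044 0.074 0.296]
```

Emit:
drive_tool(
  targets=[
    [0.02, 0.04, 0.15, 0.1, 0.08, 0],
    [0.02, 0.04, 0.14, 0.1, 0, 0],
    [0, 0, 0, 0, 0, 0],
    [0, 0, 0, 0, 0, 0],
  ],
)

```text
time: 5.25
ee_pos: [0.6137, -0.0456, 0.0888]
tool_rot: [[0.137, 0.976, 0.17], [0.991, -0.135, -0.023], [0.001, 0.172, -0.985]]
ft_force: [-1.4, -0.3, 0.1]
width: 0.999
```

Run:
```python
from h import *
p=np.load('panel.npy');s=state();print(s['qpos']);plan(*tilt(tgt(p,[4,0,10]),10))
```

```text
[ 21.60600766  43.84918613 -32.49639329 108.7281974   49.46919556
  31.43701375  38.17223407]
turn [-0.02 -0.01  0.  ] then shift [-0.003 -0.014 -0.002]
```

Reached. Close on the rib.

Emit:
drive_tool(
  targets=[
    [0, 0, 0, 0, 0, 0],
    [0, 0, 0, 0, 0, 0],
    [0, 0, 0, 0, 0, 0],
    [0, 0, 0, 0, 0, 0],
    [0, 0, 0, 0, 0, 0],
  ],
  claw=1,
)

```text
time: 5.88
ee_pos: [0.614, -0.0458, 0.0894]
tool_rot: [[0.138, 0.976, 0.171], [0.99, -0.136, -0.023], [0.001, 0.173, -0.985]]
ft_force: [-0.3, 1.0, 3.1]
width: 0.152
```

Emit:
drive_tool(
  targets=[
    [0, 0, 0, 0, 0, 0],
    [0, 0, 0, 0, 0, 0],
  ],
)

```text
time: 6.12
ee_pos: [0.6139, -0.0458, 0.0893]
tool_rot: [[0.138, 0.976, 0.171], [0.99, -0.136, -0.023], [0.001, 0.173, -0.985]]
ft_force: [-1.0, 0.3, 4.5]
width: 0.155
```

Run:
```python
from kin import *
p=np.load('panel.npy');s=state();print(s['width']*85,s['ft_force'],s['wrist_torque']);plan(*tilt(tgt(p,[22,0,10.5]),10))
S=(-1,1,-1,1,-1,1,-1)
A=[([-77.90959774,36.05990285,2.20243595,86.99586355,-1.54483277,57.08073735,-1.14776171],[0.17745746,0.62467606,0.23037862]),
([10.82733457,37.36037005,-15.81170521,118.81453842,67.63994277,13.642096,16.94955148],[.606,-.047,.1063]),
([ 21.68410544,41.44259801,-32.38135007,110.57324483,49.6406935,30.83690777,37.34455704],[0.6051,-0.0473,0.1055]),(s['qpos'],s['ee_pos'])]
M=[]
for q,_ in A:
    r=rots(q,S);M.append(np.c_[[0,0,1],r[1][:,2],r[3][:,2],r[6][:,2],r[2][:,0],r[3][:,0],r[5][:,0]])
M=np.vstack(M);b=np.hstack([D(a[1]) for a in A]);x=np.linalg.lstsq(M,b,rcond=None);print(x,(M@x[0]-b).round(4))
np.save('kin.npy',x[0])
```

```text
13.211265384979779 [-1.00663747  0.28143375  4.51664524] [0.05257596 0.32851858 0.04812407]
turn [-0.01 -0.01 -0.  ] then shift [-0.     0.274 -0.054]
(array([ 0.3064413 ,  0.60855903,  0.40114714,  0.33685487, -0.0054971 ,
        0.01964618,  0.02955474]), array([0.00083833]), np.int32(7), array([3.92534612, 3.2405097 , 1.35398561, 0.37412939, 0.28362984,
       0.18996035, 0.03121083])) [-0.028   0.0069 -0.0006  0.0002 -0.0012 -0.0002 -0.0009  0.0011  0.0007
  0.0006  0.0011  0.0001]
```

Emit:
drive_tool(
  targets=[
    [0, 0.07, -0.013, 0, 0, 0],
    [0, 0.07, -0.013, 0, 0, 0],
    [0, 0.07, -0.013, 0, 0, 0],
    [0, 0.07, -0.013, 0, 0, 0],
    [0, 0, 0, 0, 0, 0],
  ],
)

```text
time: 6.75
ee_pos: [0.6281, -0.0479, 0.0946]
tool_rot: [[0.138, 0.976, 0.167], [0.99, -0.136, -0.023], [-0.0, 0.169, -0.986]]
ft_force: [-6.0, 0.6, 5.1]
width: 0.152
```

```bash
cat >> h.py <<'E'
def inpan(p):
    s=state();P=panelR(p[2]);print('tcp in panel mm',(P.T@(s['ee_pos']-D([p[0],p[1],.078]))*1000).round(1),'F panel',(P.T@s['ft_force']).round(1),'w',round(s['width']*85,1));
    import json;open('log.txt','a').write(json.dumps([s['qpos'].tolist(),s['ee_pos'].tolist()])+'\n')
E
python3 - <<'E'
from h import *
p=np.load('panel.npy');inpan(p)
snap('side','s2')
E
```

```text
tcp in panel mm [20.4 -0.1 10.2] F panel [-3.9 -0.2  6.9] w 12.9
```

Emit:
drive_tool(
  targets=[
    [0, 0.044, -0.012, 0, 0, 0],
    [0, 0, 0, 0, 0, 0],
  ],
)

```text
time: 7.05
ee_pos: [0.6314, -0.0483, 0.0958]
tool_rot: [[0.138, 0.976, 0.169], [0.99, -0.136, -0.023], [0.0, 0.171, -0.985]]
ft_force: [-3.6, 0.5, 2.3]
width: 0.152
```

Run:
```python
from h import *
p=np.load('panel.npy');inpan(p)
```

```text
tcp in panel mm [24.  -0.1 10.2] F panel [-2.6  0.   3.4] w 12.9
```

Emit:
drive_tool(
  targets=[
    [0, -0.02, -0.1, 0, 0, 0],
    [0, -0.02, -0.1, 0, 0, 0],
    [0, -0.02, -0.1, 0, 0, 0],
    [0, 0, 0, 0, 0, 0],
  ],
)

```text
time: 7.55
ee_pos: [0.6259, -0.0475, 0.114]
tool_rot: [[0.138, 0.975, 0.172], [0.99, -0.136, -0.023], [0.001, 0.173, -0.985]]
ft_force: [-0.0, 0.3, -0.5]
width: 0.154
```

Run:
```python
from h import *
p=np.load('panel.npy');inpan(p)
im,_=snap('side','s3');cv2.imwrite('pics/s3c.png',cv2.resize(im[180:380,250:420],None,fx=3,fy=3,interpolation=cv2.INTER_CUBIC))
```

```text
tcp in panel mm [25.  -0.  29.2] F panel [-0.2  0.3 -0.5] w 13.1
```

View pics/s3c.png

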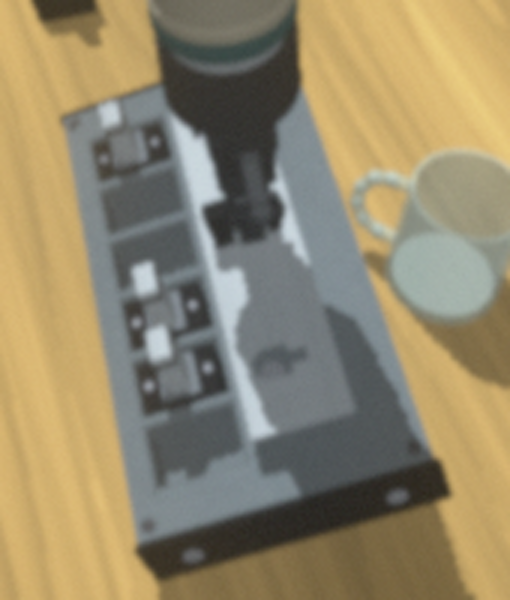

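Strip is clear of both heads. I'll lift it, level it and turn it.

Emit:
drive_tool(
  targets=[
    [0, 0.09, -0.53, 0, 0, 0],
    [0, 0.09, -0.53, 0, 0, 0],
    [0, 0.09, -0.53, 0, 0, 0],
    [0, 0.09, -0.53, 0, 0, 0],
    [0, 0, 0, 1, 0, 0],
  ],
)

```text
time: 8.22
ee_pos: [0.6252, -0.047, 0.2455]
tool_rot: [[0.137, 0.987, 0.088], [0.991, -0.136, -0.012], [0.0, 0.088, -0.996]]
ft_force: [0.4, 0.4, -1.6]
width: 0.155
```

Emit:
drive_tool(
  targets=[
    [0, 0, 0, 1, 0, 0],
    [0, 0, 0, 1, 0, 0],
    [0, 0, 0, 1, 0, 0],
    [0, 0, 0, 0, 0.168, 0.95],
    [0, 0, 0, 0, 0.168, 0.95],
  ],
)

```text
time: 8.85
ee_pos: [0.6252, -0.0474, 0.2415]
tool_rot: [[0.304, 0.938, -0.167], [0.953, -0.3, 0.054], [0.001, -0.176, -0.984]]
ft_force: [0.0, -0.0, -1.8]
width: 0.15
```

Emit:
drive_tool(
  targets=[
    [0, 0, 0, 0, 0.168, 0.95],
    [0, 0, 0, 0, 0.168, 0.95],
    [0, 0, 0, 0, 0.168, 0.95],
    [0, 0, 0, 0, 0.168, 0.95],
    [0, 0, 0, 0, 0.168, 0.95],
  ],
)

```text
time: 9.48
ee_pos: [0.625, -0.0477, 0.2419]
tool_rot: [[0.667, 0.733, -0.131], [0.745, -0.657, 0.117], [-0.0, -0.175, -0.985]]
ft_force: [-0.1, -0.1, -2.3]
width: 0.149
```

Emit:
drive_tool(
  targets=[
    [0, 0, 0, 0, 0.168, 0.95],
    [0, 0, 0, 0, 0.168, 0.95],
    [0, 0, 0, 0, 0.168, 0.95],
    [0, 0, 0, 0, 0.168, 0.95],
    [0, 0, 0, 0, 0.168, 0.95],
  ],
)

```text
time: 10.1
ee_pos: [0.6249, -0.0477, 0.2419]
tool_rot: [[0.913, 0.401, -0.072], [0.407, -0.899, 0.159], [-0.001, -0.175, -0.985]]
ft_force: [0.9, 0.5, -1.2]
width: 0.152
```

Emit:
drive_tool(
  targets=[
    [0, 0, 0, 0, 0.168, 0.95],
    [0, 0, 0, 0, 0.168, 0.95],
    [0, 0, 0, 0, 0.168, 0.95],
    [0, 0, 0, 0, 0.168, 0.95],
    [0, 0, 0, 0, 0.168, 0.95],
  ],
)

```text
time: 10.72
ee_pos: [0.6248, -0.0477, 0.242]
tool_rot: [[1.0, -0.001, -0.001], [-0.001, -0.985, 0.175], [-0.001, -0.175, -0.985]]
ft_force: [-0.1, 0.1, -1.2]
width: 0.15
```

Run:
```python
from h import *
p=np.load('panel.npy');inpan(p);plan(*tilt((D([.45,-.36,.06]),down(0)),10));print(state()['qpos'])
```

```text
tcp in panel mm [ 67.8  -0.3 149.8] F panel [-0.5  0.1 -1.1] w 12.7
turn [-0.01  0.01 -0.02] then shift [-2.914  5.653  2.083]
[ 23.67741253  36.55520968 -27.70637637  88.65967846   7.07447038
  58.44890044  -3.02852602]
```

Emit:
drive_tool(
  targets=[
    [-0.29, 0.565, 0.21, 0, 0, 0],
    [-0.29, 0.565, 0.21, 0, 0, 0],
    [-0.29, 0.565, 0.21, 0, 0, 0],
    [-0.29, 0.565, 0.21, 0, 0, 0],
    [-0.29, 0.565, 0.21, 0, 0, 0],
  ],
)

```text
time: 11.35
ee_pos: [0.5375, -0.2046, 0.15]
tool_rot: [[1.0, 0.001, -0.001], [0.002, -0.985, 0.174], [-0.001, -0.174, -0.985]]
ft_force: [0.0, -0.3, -0.8]
width: 0.151
```

Emit:
drive_tool(
  targets=[
    [-0.29, 0.565, 0.21, 0, 0, 0],
    [-0.29, 0.565, 0.21, 0, 0, 0],
    [-0.29, 0.565, 0.21, 0, 0, 0],
    [-0.29, 0.565, 0.21, 0, 0, 0],
    [-0.29, 0.565, 0.21, 0, 0, 0],
  ],
)

```text
time: 11.98
ee_pos: [0.4508, -0.3607, 0.0584]
tool_rot: [[1.0, 0.001, -0.001], [0.002, -0.985, 0.174], [-0.0, -0.174, -0.985]]
ft_force: [0.1, -0.6, -1.4]
width: 0.151
```

Emit:
drive_tool(
  targets=[
    [0, 0, 0, 0, 0, 0],
    [0, 0, 0, 0, 0, 0],
  ],
)

```text
time: 12.22
ee_pos: [0.4518, -0.3589, 0.0592]
tool_rot: [[1.0, 0.001, -0.0], [0.002, -0.984, 0.176], [-0.0, -0.176, -0.984]]
ft_force: [0.9, 1.2, -0.9]
width: 0.153
```

Run:
```python
from h import *
p=np.load('panel.npy');inpan(p);plan(*tilt((D([.45,-.36,.014]),down(0)),10));print(state()['qpos'])
```

```text
tcp in panel mm [-115.5 -332.5   22. ] F panel [ 0.4  1.3 -1.1] w 13.0
turn [-0.02  0.    0.02] then shift [-0.029  0.148  0.738]
[ 55.08725578  48.44629462 -24.53717464  99.48672318  15.13420344
  42.12813852  25.4317959 ]
```

Emit:
drive_tool(
  targets=[
    [0, 0.07, 0.36, 0, 0, 0],
    [0, 0.07, 0.36, 0, 0, 0],
    [0, 0, 0, 0, 0, 0],
    [0, 0.01, 0.04, 0, 0, 0],
    [0, 0, 0, 0, 0, 0],
  ],
)

```text
time: 12.85
ee_pos: [0.4516, -0.3605, 0.0132]
tool_rot: [[1.0, 0.001, -0.0], [0.001, -0.985, 0.174], [-0.0, -0.174, -0.985]]
ft_force: [0.0, 0.5, -1.5]
width: 0.15
```

Emit:
drive_tool(
  targets=[
    [0, 0.006, 0.03, 0, 0, 0],
    [0, 0, 0, 0, 0, 0],
  ],
)

```text
time: 13.1
ee_pos: [0.4512, -0.3605, 0.011]
tool_rot: [[1.0, 0.001, -0.001], [0.001, -0.985, 0.175], [-0.001, -0.175, -0.985]]
ft_force: [-0.0, -1.0, -1.2]
width: 0.149
```

Emit:
drive_tool(
  targets=[
    [0, 0.003, 0.018, 0, 0, 0],
    [0, 0, 0, 0, 0, 0],
    [0, 0, 0, 0, 0, 0],
  ],
)

```text
time: 13.48
ee_pos: [0.4513, -0.3605, 0.01]
tool_rot: [[1.0, 0.001, -0.001], [0.001, -0.985, 0.175], [-0.001, -0.175, -0.985]]
ft_force: [-1.2, -0.2, 3.1]
width: 0.151
```

Emit:
drive_tool(
  targets=[
    [0, 0, 0, 0, 0, 0],
    [0, 0, 0, 0, 0, 0],
    [0, 0, 0, 0, 0, 0],
  ],
  claw=-1,
)

```text
time: 13.85
ee_pos: [0.4512, -0.3603, 0.0097]
tool_rot: [[1.0, 0.001, -0.001], [0.001, -0.985, 0.175], [-0.001, -0.175, -0.985]]
ft_force: [-0.2, -0.9, -0.6]
width: 0.783
```

Emit:
drive_tool(
  targets=[
    [0, -0.1, -0.59, 0, 0, 0],
    [0, -0.1, -0.59, 0, 0, 0],
    [0, -0.1, -0.7, 0, 0, 0],
    [0, -0.1, -0.7, 0, 0, 0],
    [0, -0.1, -0.7, 0, 0, 0],
  ],
)

```text
time: 14.48
ee_pos: [0.4512, -0.3651, 0.2102]
tool_rot: [[1.0, 0.001, -0.001], [0.002, -0.985, 0.175], [-0.001, -0.175, -0.985]]
ft_force: [0.2, -1.0, -0.1]
width: 1.0
```

Run:
```python
from h import *
p=np.load('panel.npy');inpan(p)
im,m=snap('top','t2');cv2.imwrite('pics/t2c.png',cv2.resize(im[170:320,115:265],None,fx=4,fy=4,interpolation=cv2.INTER_CUBIC))
```

```text
tcp in panel mm [ -63.6 -338.7  163.8] F panel [ 0.3 -1.  -0.2] w 85.0
```

View pics/t2c.png

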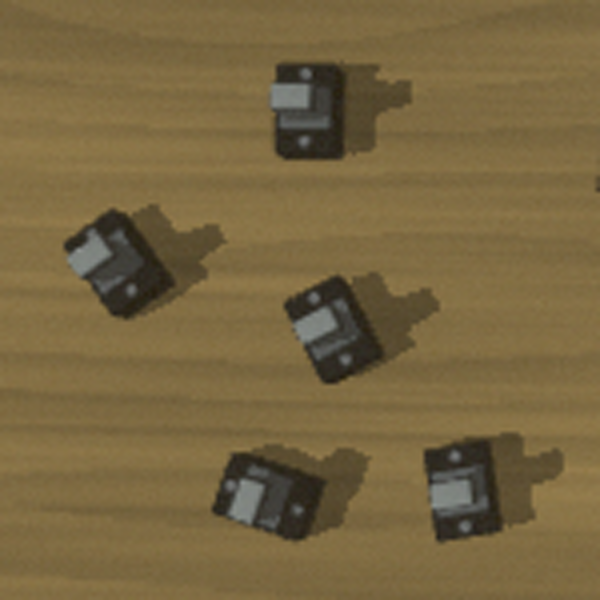

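Spares in the crop: screw-pair midpoints are A (305,107), C (330,328), D (264,497) and E (460,491). B shows only one screw. Next is their poses and the strip's.

```bash
cat > c.py <<'E'
from h import *
m=np.load('pics/t2.npy',allow_pickle=True).item()
cr=lambda u:D([115+u[0]/4-.375,170+u[1]/4-.375])
S={'A':((306,73),(305,142),(291,97)),'C':((315,298),(346,359),(318,327)),'D':((231,485),(297,510),(246,503)),'E':((455,456),(465,526),(452,494))}
for k,(a,b,t) in S.items():
    P,Q=back(cr(a),.030,m),back(cr(b),.030,m);T=back(cr(t),.075,m);d=P-Q
    print(k,'mid',((P+Q)/2).round(4),'paddle',T.round(4),'len',round(np.linalg.norm(d)*1000,1),'yaw',round(np.degrees(np.arctan2(d[1],d[0])),1))
E
python3 c.py; cat log.txt | wc -l
```

```text
A mid [0.6003 0.2963 0.03  ] paddle [0.599  0.2957 0.075 ] len 38.7 yaw 1.3
C mid [0.4782 0.278  0.03  ] paddle [0.477  0.2768 0.075 ] len 37.7 yaw 28.8
D mid [0.3866 0.3108 0.03  ] paddle [0.3855 0.3109 0.075 ] len 38.5 yaw 70.5
E mid [0.3916 0.2048 0.03  ] paddle [0.3916 0.2041 0.075 ] len 37.8 yaw 9.8
6
```

Emit:
drive_tool(
  targets=[
    [0.13, -0.76, 0.05, 0, 0, 0],
    [0.13, -0.76, 0.05, 0, 0, 0],
    [0.13, -0.76, 0.05, 0, 0, 0],
    [0.13, -0.76, 0.05, 0, 0, 0],
    [0.13, -0.76, 0.05, 0, 0, 0],
  ],
)

```text
time: 15.15
ee_pos: [0.4901, -0.1366, 0.2339]
tool_rot: [[1.0, 0.001, -0.001], [0.001, -0.985, 0.175], [-0.001, -0.175, -0.985]]
ft_force: [0.4, 0.2, 0.7]
width: 1.004
```

Emit:
drive_tool(
  targets=[
    [0.13, -0.76, 0.05, 0, 0, 0],
    [0.13, -0.76, 0.05, 0, 0, 0],
    [0.13, -0.76, 0.05, 0, 0, 0],
    [0.13, -0.76, 0.05, 0, 0, 0],
    [0.13, -0.76, 0.05, 0, 0, 0],
  ],
)

```text
time: 15.78
ee_pos: [0.5288, 0.0905, 0.2589]
tool_rot: [[1.0, 0.001, -0.001], [0.001, -0.985, 0.175], [-0.001, -0.175, -0.985]]
ft_force: [0.2, 0.2, -0.4]
width: 1.002
```

Emit:
drive_tool(
  targets=[
    [0.13, -0.76, 0.05, 0, 0, 0],
    [0.13, -0.76, 0.05, 0, 0, 0],
    [0.13, -0.76, 0.05, 0, 0, 0],
    [0.13, -0.76, 0.05, 0, 0, 0],
    [0, 0, 0, 0, -0.167, -0.944],
  ],
)

```text
time: 16.4
ee_pos: [0.5582, 0.2766, 0.2797]
tool_rot: [[0.996, 0.093, -0.017], [0.094, -0.98, 0.178], [0.0, -0.178, -0.984]]
ft_force: [-0.8, 0.2, 0.4]
width: 1.002
```

Emit:
drive_tool(
  targets=[
    [0, 0, 0, 0, -0.167, -0.944],
    [0, 0, 0, 0, -0.167, -0.944],
    [0, 0, 0, 0, -0.167, -0.944],
    [0, 0, 0, 0, -0.167, -0.944],
    [0, 0, 0, 0, -0.167, -0.944],
  ],
)

```text
time: 17.02
ee_pos: [0.5596, 0.2707, 0.2786]
tool_rot: [[0.875, 0.477, -0.086], [0.485, -0.861, 0.153], [-0.001, -0.175, -0.985]]
ft_force: [-0.4, -0.2, 0.1]
width: 1.005
```

Emit:
drive_tool(
  targets=[
    [0, 0, 0, 0, -0.167, -0.944],
    [0, 0, 0, 0, -0.167, -0.944],
    [0, 0, 0, 0, -0.167, -0.944],
    [0, 0, 0, 0, -0.167, -0.944],
    [0, 0, 0, 0, -0.167, -0.944],
  ],
)

```text
time: 17.65
ee_pos: [0.5596, 0.2706, 0.2786]
tool_rot: [[0.602, 0.786, -0.14], [0.798, -0.593, 0.105], [-0.0, -0.175, -0.985]]
ft_force: [0.3, 0.7, -0.1]
width: 0.999
```

Emit:
drive_tool(
  targets=[
    [0, 0, 0, 0, -0.167, -0.944],
    [0, 0, 0, 0, -0.167, -0.944],
    [0, 0, 0, 0, -0.167, -0.944],
    [0, 0, 0, 0, -0.167, -0.944],
    [0, 0, 0, 0, -0.167, -0.944],
  ],
)

```text
time: 18.27
ee_pos: [0.5597, 0.2707, 0.2785]
tool_rot: [[0.226, 0.959, -0.171], [0.974, -0.223, 0.04], [0.0, -0.175, -0.984]]
ft_force: [-0.4, 0.2, 0.2]
width: 1.0
```

Emit:
drive_tool(
  targets=[
    [0, 0, 0, 0, -0.167, -0.944],
    [0, 0, 0, 0, -0.167, -0.944],
    [0, 0, 0, 0, 0, 0],
    [0, 0, 0, 0, 0, 0],
  ],
)

```text
time: 18.77
ee_pos: [0.5597, 0.2706, 0.2787]
tool_rot: [[0.065, 0.982, -0.175], [0.998, -0.064, 0.012], [0.0, -0.175, -0.985]]
ft_force: [-0.4, 0.8, 1.1]
width: 0.997
```

Run:
```python
from h import *
p=np.load('panel.npy');inpan(p);snap('wrist','w3');snap('top','t3');print(state()['qpos'])
```

```text
tcp in panel mm [-21.4 306.  221.4] F panel [-0.1  0.7  1.3] w 84.7
[ 7.19756613e-02  4.37012986e+01 -5.06179655e+01  7.83586463e+01
  2.53630619e+01  7.93439405e+01  3.62290106e+01]
```

View pics/w3.png

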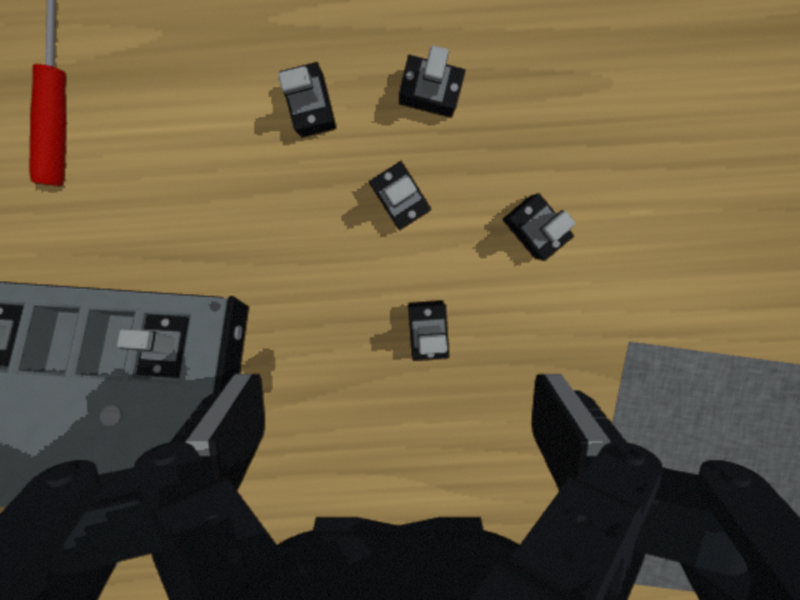

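Spares are seen cleanly: A has screws at (428,312) and (431,352), and C has screws at (388,177) and (411,214). None has shifted.

```bash
cat > d.py <<'E'
from h import *
m=np.load('pics/w3.npy',allow_pickle=True).item()
S={'A':((431,352),(428,312),(433,344)),'C':((411,214),(388,177),(401,190)),'B':((529,210),(557,244),(559,227)),'D':((409,75),(454,87),(437,63))}
for k,(a,b,t) in S.items():
    P,Q=back(D(a)*.7,.030,m),back(D(b)*.7,.030,m);T=back(D(t)*.7,.075,m);d=P-Q
    print(k,'mid',((P+Q)/2).round(4),'paddle',T.round(4),'len',round(np.linalg.norm(d)*1000,1),'yaw',round(np.degrees(np.arctan2(d[1],d[0])),1))
T=tilt((D([.5995,.2958,.10]),down(91.3)),10);plan(*T)
E
python3 d.py
```

```text
A mid [0.5989 0.2959 0.03  ] paddle [0.5988 0.2957 0.075 ] len 36.4 yaw 0.9
C mid [0.4782 0.2771 0.03  ] paddle [0.4778 0.2781 0.075 ] len 36.9 yaw 28.6
B mid [0.513  0.3991 0.03  ] paddle [0.5135 0.3972 0.075 ] len 38.6 yaw -142.7
D mid [0.3866 0.3097 0.03  ] paddle [0.3882 0.3104 0.075 ] len 38.7 yaw -108.0
turn [-0.02 -0.18 -0.99] then shift [0.405 1.179 2.82 ]
```

Emit:
drive_tool(
  targets=[
    [0, 0, 0, 0, -0.17, -0.93],
    [0.08, 0.228, 0.565, 0, 0, 0],
    [0.08, 0.228, 0.565, 0, 0, 0],
    [0.08, 0.228, 0.565, 0, 0, 0],
    [0.08, 0.228, 0.565, 0, 0, 0],
  ],
)

```text
time: 19.5
ee_pos: [0.59, 0.2905, 0.1348]
tool_rot: [[-0.018, 0.984, -0.175], [1.0, 0.018, -0.003], [0.0, -0.175, -0.985]]
ft_force: [0.3, 0.5, 0.0]
width: 1.003
```

Emit:
drive_tool(
  targets=[
    [0.08, 0.228, 0.565, 0, 0, 0],
    [0, 0, 0, 0, 0, 0],
    [0, 0, 0, 0, 0, 0],
  ],
)

```text
time: 19.88
ee_pos: [0.5972, 0.296, 0.1015]
tool_rot: [[-0.019, 0.985, -0.174], [1.0, 0.019, -0.002], [0.001, -0.174, -0.985]]
ft_force: [0.3, 0.1, 0.3]
width: 0.996
```

Run:
```python
from h import *
T=tilt((D([.597,.2958,.044]),down(91.0)),10);plan(*T);print(state()['qpos'])
```

```text
turn [-0.01 -0.01  0.02] then shift [-0.004  0.164  0.944]
[ -4.23720063  57.44788435 -46.04886872  79.21898962  34.46126153
  67.46184525  37.31527123]
```

Emit:
drive_tool(
  targets=[
    [0, 0.055, 0.315, 0, 0, 0],
    [0, 0.055, 0.315, 0, 0, 0],
    [0, 0.055, 0.315, 0, 0, 0],
    [0, 0, 0, 0, 0, 0],
    [0, 0, 0, 0, 0, 0],
  ],
)

```text
time: 20.5
ee_pos: [0.5968, 0.2959, 0.0425]
tool_rot: [[-0.019, 0.984, -0.175], [1.0, 0.019, -0.003], [0.001, -0.175, -0.985]]
ft_force: [-0.5, -0.7, 0.9]
width: 0.999
```

Emit:
drive_tool(
  targets=[
    [0, 0, 0, 0, 0, 0],
    [0, 0, 0, 0, 0, 0],
    [0, 0, 0, 0, 0, 0],
    [0, 0, 0, 0, 0, 0],
    [0, 0, 0, 0, 0, 0],
  ],
  claw=1,
)

```text
time: 21.12
ee_pos: [0.597, 0.2958, 0.0429]
tool_rot: [[-0.019, 0.984, -0.174], [1.0, 0.019, -0.003], [0.001, -0.174, -0.985]]
ft_force: [-0.3, -0.5, 2.0]
width: 0.254
```

Emit:
drive_tool(
  targets=[
    [0, -0.04, -0.2, 0, 0, 0],
    [0, -0.1, -0.56, 0, 0, 0],
    [0, -0.1, -0.56, 0, 0, 0],
    [0, -0.1, -0.56, 0, 0, 0],
    [0, -0.1, -0.56, 0, 0, 0],
  ],
)

```text
time: 21.75
ee_pos: [0.5961, 0.2954, 0.193]
tool_rot: [[-0.019, 0.984, -0.175], [1.0, 0.019, -0.003], [0.0, -0.175, -0.985]]
ft_force: [-0.7, 0.0, -0.4]
width: 0.246
```

Run:
```python
from h import *
p=np.load('panel.npy');inpan(p);print(state()['qpos']);plan(*tilt(tgt(p,[-44,23,70]),10))
plan(*tilt(tgt(p,[-44,-115,70]),10));plan(*tilt(tgt(p,[-44,69,70]),10))
```

```text
tcp in panel mm [-20.1 335.6 129.7] F panel [-0.8 -0.1 -0.1] w 20.9
[ -3.62103456  51.94293005 -48.48174003  75.43054625  30.68523702
  75.72232399  39.29714942]
turn [-4.01 -0.    1.81] then shift [-5.209 -0.22   1.049]
turn [-4.01 -0.    1.81] then shift [-7.509 -0.22   1.049]
turn [-4.01 -0.    1.81] then shift [-4.443 -0.22   1.049]
```

Emit:
drive_tool(
  targets=[
    [0, 0, 0, -1, 0, 0.45],
    [0, 0, 0, -1, 0, 0.45],
    [0, 0, 0, -1, 0, 0.45],
    [0, 0, 0, -1, 0, 0.46],
    [-0.6, -0.03, 0, 0, 0, 0],
  ],
)

```text
time: 22.38
ee_pos: [0.587, 0.2646, 0.1923]
tool_rot: [[0.13, 0.976, 0.173], [0.991, -0.129, -0.019], [0.003, 0.174, -0.985]]
ft_force: [0.6, -1.3, -1.2]
width: 0.244
```

Emit:
drive_tool(
  targets=[
    [-0.63, -0.03, 0, 0, 0, 0],
    [-0.63, -0.03, 0, 0, 0, 0],
    [-0.63, -0.03, 0, 0, 0, 0],
    [-0.63, -0.03, 0, 0, 0, 0],
    [-0.63, -0.03, 0, 0, 0, 0],
  ],
)

```text
time: 23.0
ee_pos: [0.5544, 0.073, 0.19]
tool_rot: [[0.138, 0.975, 0.172], [0.99, -0.136, -0.024], [-0.0, 0.173, -0.985]]
ft_force: [0.6, -0.7, -0.2]
width: 0.245
```

Emit:
drive_tool(
  targets=[
    [-0.63, -0.03, 0, 0, 0, 0],
    [-0.63, -0.03, 0, 0, 0, 0],
    [-0.63, -0.03, 0, 0, 0, 0],
    [-0.63, -0.03, 0, 0, 0, 0],
    [-0.63, -0.03, 0, 0, 0, 0],
  ],
)

```text
time: 23.62
ee_pos: [0.5196, -0.113, 0.1884]
tool_rot: [[0.138, 0.976, 0.172], [0.99, -0.135, -0.024], [-0.001, 0.173, -0.985]]
ft_force: [0.4, -0.6, -1.4]
width: 0.246
```

Emit:
drive_tool(
  targets=[
    [-0.6, -0.03, 0, 0, 0, 0],
    [0, 0, 0, 0, 0, 0],
    [0, 0, 0, 0, 0, 0],
  ],
)

```text
time: 24.0
ee_pos: [0.5135, -0.1466, 0.188]
tool_rot: [[0.137, 0.975, 0.172], [0.991, -0.135, -0.023], [0.0, 0.174, -0.985]]
ft_force: [-0.3, 0.3, -0.1]
width: 0.25
```

Run:
```python
from h import *
p=np.load('panel.npy');inpan(p);print(state()['qpos']);plan(*tilt(tgt(p,[-44.2,-115,50]),10));snap('wrist','w4')
```

```text
tcp in panel mm [ -41.5 -113.7  132.1] F panel [-0.3  0.2  0. ] w 21.3
[ 45.53371453  32.40274472 -46.77557045 116.48574264  41.52356874
  36.68964211  54.6055745 ]
turn [-0.   -0.01  0.  ] then shift [-0.022  0.193  1.356]
```

View pics/w4.png

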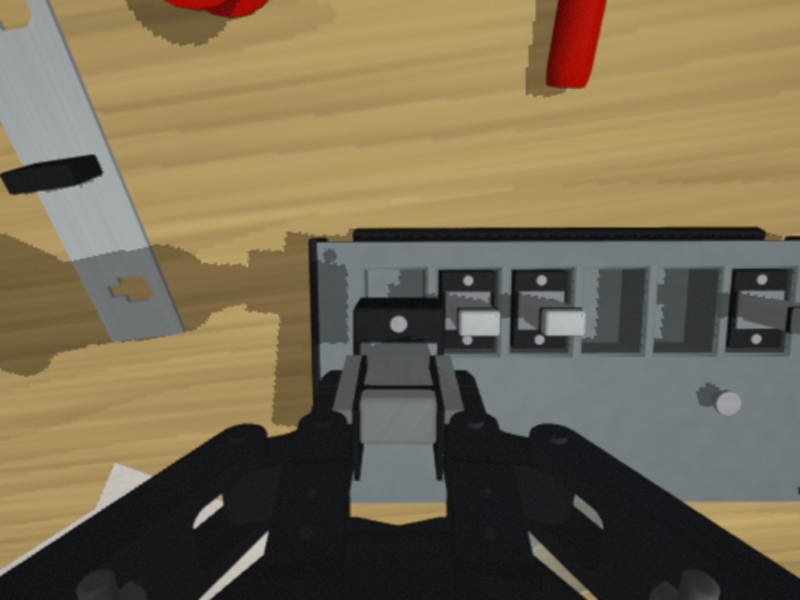

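The wrist view shows the held module square in the jaws, with slim fingers. The pocket mouths are crisp: low edge at row 268, upper at 355, pocket 4 spanning columns 581 to 648. I'll refine the panel pose from these.

```bash
cat > e.py <<'E'
from h import *
k=.7;m=np.load('pics/w4.npy',allow_pickle=True).item()
Q=D([[-71,-136,0],[-71,2,0],[-71,44,0],[-71,48,0],[-13,2,0],[-13,44,0],[-13,48,0],[-13,-48,0],[14,92,11],[-60.7,-69,-2],[-60.7,-23,-2],[-60.7,115,-2],[-23.3,-23,-2],[-23.3,115,-2],[-86,-163,0]])
u=D([[365,268],[581,267],[649,267],[655,267],[581,355],[647,355],[653,355],[503,355],[728,403],[468,280],[541,280],[762,280],[539,339],[756,339],[322,240]])*k
f=lambda p:(proj(pan(p,Q),m)-u).ravel()
p0=np.load('panel.npy');print(f(p0).reshape(-1,2).round(1).tolist());r=least_squares(f,p0,loss='soft_l1',f_scale=1);print(p0,r.x,np.degrees(r.x[2]));print(f(r.x).reshape(-1,2).round(1).tolist())
np.save('panel4.npy',r.x)
# held module front top edge: estimate module offset: block top corners low-x side
s=state();T=s['tool_rot'];L=T@Ro.from_euler('x',-10,degrees=True).as_matrix() # level: x=mod y,y=mod x,z=-mod z
def g(v): # v=module x,y offset of centre from TCP, dz
    B=D([[v[1]-17,v[0]-25,v[2]],[v[1]+17,v[0]-25,v[2]],[v[1],v[0]-18.75,v[2]]])/1000
    return (proj(s['ee_pos']+(L@B.T).T,m)-D([[355.5,299],[441,299],[399,324]])*k).ravel()
r=least_squares(lambda v:np.r_[g(v),(v[2]-12.9)*.5],[2,0,13]);print('module off',r.x,g(r.x).round(1))
E
python3 e.py
```

```text
[[-2.0, -1.4], [2.9, -0.7], [2.8, -0.7], [3.1, -0.7], [-0.4, 1.6], [-0.3, 1.6], [-0.1, 1.6], [-0.9, 1.6], [1.9, 1.1], [1.1, 1.6], [1.4, 1.6], [1.1, 1.6], [1.2, 1.2], [1.1, 1.2], [-2.8, 1.2]]
[ 0.61251669 -0.04561964 -0.13821249] [ 0.61142477 -0.0464143  -0.13649804] -7.8207614404776375
[[-3.2, -2.1], [1.9, -1.7], [1.9, -1.8], [2.2, -1.8], [-1.3, 0.7], [-1.1, 0.7], [-0.9, 0.7], [-1.9, 0.8], [1.3, 0.1], [0.0, 0.7], [0.4, 0.6], [0.4, 0.4], [0.3, 0.3], [0.5, 0.1], [-4.0, 0.4]]
module off [ 0.34796556 -0.55241577 15.40138494] [-2.2  2.   2.5  1.9 -0.3 -3.9]
```

```bash
cat > f.py <<'E'
from h import *
k=.7;m=np.load('pics/w4.npy',allow_pickle=True).item();s=state();T=s['tool_rot'];L=T@Ro.from_euler('x',-10,degrees=True).as_matrix()
pr=lambda B:proj(s['ee_pos']+(L@(D(B,float).T/1000)).T,m)/k
for v in(0,1,2,3): print(v,'screw',pr([[0,v-18.75,12.9]]).round(1),'bot edge',pr([[-17,v-25,42.9],[17,v-25,42.9]]).round(1).tolist(),'top edge',pr([[-17,v-25,12.9],[17,v-25,12.9]]).round(1).tolist(),'padtop',pr([[-11,v-7,-32.1],[11,v+7,-32.1]]).round(1).tolist())
E
python3 f.py
```

```text
0 screw [[400.  318.8]] bot edge [[360.1, 291.6], [439.5, 291.5]] top edge [[353.2, 301.9], [446.8, 301.8]] padtop [[360.1, 392.0], [440.6, 441.0]]
1 screw [[400.  321.5]] bot edge [[360.1, 293.9], [439.5, 293.8]] top edge [[353.3, 304.6], [446.8, 304.5]] padtop [[360.1, 395.5], [440.6, 444.4]]
2 screw [[400.  324.2]] bot edge [[360.1, 296.2], [439.4, 296.1]] top edge [[353.3, 307.3], [446.7, 307.2]] padtop [[360.2, 399.1], [440.5, 447.9]]
3 screw [[400.  326.9]] bot edge [[360.2, 298.5], [439.4, 298.4]] top edge [[353.4, 310.0], [446.7, 309.9]] padtop [[360.2, 402.6], [440.5, 451.3]]
```

Run:
```python
from h import *
p=(np.load('panel.npy')+np.load('panel4.npy'))/2;np.save('panelm.npy',p);inpan(p);plan(*tilt(tgt(p,[-44,-115,50]),10))
```

```text
tcp in panel mm [ -41.  -112.6  132. ] F panel [-0.2 -0.3 -0.5] w 21.5
turn [ 0.   -0.01  0.01] then shift [-0.041  0.188  1.354]
```

Emit:
drive_tool(
  targets=[
    [-0.008, 0.038, 0.271, 0, 0, 0],
    [-0.008, 0.038, 0.271, 0, 0, 0],
    [-0.008, 0.038, 0.271, 0, 0, 0],
    [-0.008, 0.038, 0.271, 0, 0, 0],
    [-0.008, 0.038, 0.271, 0, 0, 0],
  ],
)

```text
time: 24.68
ee_pos: [0.5383, -0.153, 0.108]
tool_rot: [[0.138, 0.976, 0.171], [0.99, -0.136, -0.023], [0.0, 0.172, -0.985]]
ft_force: [0.3, -0.6, -1.7]
width: 0.251
```

Emit:
drive_tool(
  targets=[
    [0, 0, 0, 0, 0, 0],
    [0, 0, 0, 0, 0, 0],
  ],
)

```text
time: 24.92
ee_pos: [0.5382, -0.1529, 0.1095]
tool_rot: [[0.138, 0.976, 0.171], [0.99, -0.136, -0.024], [0.0, 0.173, -0.985]]
ft_force: [-0.1, -0.3, -0.9]
width: 0.247
```

Run:
```python
from h import *
p=np.load('panelm.npy');inpan(p);print(state()['qpos']);plan(*tilt(tgt(p,[-44,-115,11]),10))
```

```text
tcp in panel mm [ -44.2 -116.    49.6] F panel [-0.4 -0.3 -0.8] w 21.0
[ 38.33529351  39.82231287 -37.40508267 116.59913892  51.73561847
  29.18747535  46.27739317]
turn [-0.01 -0.   -0.01] then shift [0.017 0.114 0.633]
```

Emit:
drive_tool(
  targets=[
    [0.015, 0.02, 0.12, 0, 0, 0],
    [0, 0.02, 0.12, 0, 0, 0],
    [0, 0.02, 0.1, 0, 0, 0],
    [0, 0, 0, 0, 0, 0],
  ],
)

```text
time: 25.42
ee_pos: [0.5451, -0.1531, 0.0894]
tool_rot: [[0.138, 0.976, 0.171], [0.99, -0.136, -0.024], [0.0, 0.172, -0.985]]
ft_force: [0.1, 0.2, -0.9]
width: 0.249
```

Run:
```python
from h import *
p=np.load('panelm.npy');inpan(p);plan(*tilt(tgt(p,[-44,-115,11]),10))
```

```text
tcp in panel mm [ -44.6 -115.3   28.3] F panel [-0.2  0.2 -0.9] w 21.1
turn [-0.02 -0.   -0.01] then shift [0.005 0.06  0.283]
```

Emit:
drive_tool(
  targets=[
    [0, 0.02, 0.1, 0, 0, 0],
    [0, 0.02, 0.1, 0, 0, 0],
    [0, 0.015, 0.07, 0, 0, 0],
    [0, 0, 0, 0, 0, 0],
  ],
)

```text
time: 25.92
ee_pos: [0.5511, -0.1539, 0.0741]
tool_rot: [[0.138, 0.976, 0.171], [0.99, -0.136, -0.023], [0.0, 0.172, -0.985]]
ft_force: [-0.2, 0.3, -0.0]
width: 0.247
```

Run:
```python
from h import *
p=np.load('panelm.npy');inpan(p);plan(*tilt(tgt(p,[-44,-115,11]),10))
```

```text
tcp in panel mm [ -44.1 -115.2   11.9] F panel [-0.3  0.3  0.1] w 21.0
turn [-0.02 -0.   -0.01] then shift [0.004 0.005 0.015]
```

Emit:
drive_tool(
  targets=[
    [0, 0.004, 0.02, 0, 0, 0],
    [0, 0.004, 0.015, 0, 0, 0],
    [0, 0, 0, 0, 0, 0],
  ],
)

```text
time: 26.3
ee_pos: [0.5519, -0.1541, 0.0731]
tool_rot: [[0.138, 0.976, 0.171], [0.99, -0.136, -0.024], [-0.0, 0.173, -0.985]]
ft_force: [-2.7, -0.1, 4.7]
width: 0.246
```

Run:
```python
from h import *
p=np.load('panelm.npy');inpan(p)
```

```text
tcp in panel mm [ -43.7 -115.3   10.7] F panel [-0.9 -0.5  5.4] w 20.9
```

Emit:
drive_tool(
  targets=[
    [0, 0, 0, 0, 0, 0],
    [0, 0, 0, 0, 0, 0],
    [0, 0, 0, 0, 0, 0],
  ],
  claw=0.22,
)

```text
time: 26.68
ee_pos: [0.5521, -0.1541, 0.0725]
tool_rot: [[0.138, 0.976, 0.171], [0.99, -0.136, -0.024], [0.0, 0.173, -0.985]]
ft_force: [0.2, -0.3, -0.4]
width: 0.389
```

Emit:
drive_tool(
  targets=[
    [0, -0.05, -0.3, 0, 0, 0],
    [0, -0.07, -0.4, 0, 0, 0],
    [0, -0.09, -0.5, 0, 0, 0],
    [0, -0.09, -0.5, 0, 0, 0],
    [0, 0, 0, 0, 0, 0],
  ],
)

```text
time: 27.3
ee_pos: [0.5174, -0.1494, 0.1726]
tool_rot: [[0.138, 0.975, 0.175], [0.99, -0.135, -0.025], [-0.001, 0.177, -0.984]]
ft_force: [-0.4, 0.5, -0.4]
width: 0.392
```

Run:
```python
from h import *
p=np.load('panelm.npy');inpan(p);snap('top','t4')
a=cv2.imread('pics/t3_raw.png').astype(int);b=cv2.imread('pics/t4_raw.png').astype(int)
d=(abs(a-b).max(2)>50).astype(np.uint8)
d=cv2.morphologyEx(d,cv2.MORPH_OPEN,np.ones((2,2)));n,l,st,c=cv2.connectedComponentsWithStats(d)
print([(*st[i][:5],) for i in range(1,n) if st[i][4]>8 and c[i][0]<270])
plan(*tilt((D([.476,.2765,.22]),down(118.7)),10))
```

```text
tcp in panel mm [ -42.3 -115.3  116.1] F panel [-0.6  0.4 -0.2] w 33.3
[(np.int32(114), np.int32(38), np.int32(34), np.int32(24), np.int32(84)), (np.int32(149), np.int32(62), np.int32(66), np.int32(54), np.int32(250)), (np.int32(105), np.int32(100), np.int32(11), np.int32(10), np.int32(64)), (np.int32(117), np.int32(103), np.int32(3), np.int32(4), np.int32(9)), (np.int32(118), np.int32(105), np.int32(13), np.int32(14), np.int32(93)), (np.int32(215), np.int32(119), np.int32(34), np.int32(21), np.int32(211)), (np.int32(125), np.int32(133), np.int32(4), np.int32(4), np.int32(12)), (np.int32(252), np.int32(142), np.int32(12), np.int32(8), np.int32(43)), (np.int32(264), np.int32(152), np.int32(9), np.int32(5), np.int32(28)), (np.int32(120), np.int32(163), np.int32(56), np.int32(36), np.int32(910)), (np.int32(267), np.int32(176), np.int32(6), np.int32(29), np.int32(77)), (np.int32(185), np.int32(203), np.int32(15), np.int32(8), np.int32(81)), (np.int32(249), np.int32(211), np.int32(27), np.int32(52), np.int32(652))]
turn [ 3.88  0.02 -7.36] then shift [ 6.56   2.627 -1.286]
```

Emit:
drive_tool(
  targets=[
    [0, 0, 0, 0.485, 0, -0.92],
    [0, 0, 0, 0.485, 0, -0.92],
    [0, 0, 0, 0.485, 0, -0.92],
    [0, 0, 0, 0.485, 0, -0.92],
    [0, 0, 0, 0.485, 0, -0.92],
  ],
  claw=-1,
)

```text
time: 27.98
ee_pos: [0.5166, -0.1493, 0.1691]
tool_rot: [[-0.261, 0.964, -0.04], [0.965, 0.26, -0.037], [-0.025, -0.049, -0.999]]
ft_force: [0.5, -0.4, -0.2]
width: 1.001
```

Emit:
drive_tool(
  targets=[
    [0, 0, 0, 0.485, 0, -0.92],
    [0, 0, 0, 0.485, 0, -0.92],
    [0, 0, 0, 0.485, 0, -0.92],
    [0.59, 0.24, -0.117, 0, 0, 0],
    [0.59, 0.24, -0.117, 0, 0, 0],
  ],
)

```text
time: 28.6
ee_pos: [0.5096, -0.0716, 0.1778]
tool_rot: [[-0.479, 0.864, -0.156], [0.878, 0.472, -0.083], [0.002, -0.177, -0.984]]
ft_force: [1.2, 1.4, 0.9]
width: 1.001
```

Emit:
drive_tool(
  targets=[
    [0.59, 0.24, -0.117, 0, 0, 0],
    [0.59, 0.24, -0.117, 0, 0, 0],
    [0.59, 0.24, -0.117, 0, 0, 0],
    [0.59, 0.24, -0.117, 0, 0, 0],
    [0.59, 0.24, -0.117, 0, 0, 0],
  ],
)

```text
time: 29.22
ee_pos: [0.4922, 0.1209, 0.2002]
tool_rot: [[-0.48, 0.863, -0.156], [0.877, 0.473, -0.084], [0.001, -0.177, -0.984]]
ft_force: [0.6, -0.2, -0.2]
width: 0.998
```

```bash
cat > chk.py <<'E'
from h import *
import sys
snap('top',sys.argv[1])
a=cv2.imread('pics/t2_raw.png');b=cv2.imread(f'pics/{sys.argv[1]}_raw.png')
for k,u in {'A':(305,107),'B':(118,262),'C':(330,328),'D':(264,497),'E':(460,491)}.items():
    c=D([115+u[0]/4,170+u[1]/4]).round().astype(int);t=a[c[1]-14:c[1]+14,c[0]-14:c[0]+14]
    w=b[c[1]-44:c[1]+44,c[0]-44:c[0]+44];r=cv2.matchTemplate(w,t,cv2.TM_CCOEFF_NORMED);_,v,_,l=cv2.minMaxLoc(r)
    print(k,round(v,2),(l[0]-30,l[1]-30),round(float(r[30,30]),2))
E
python3 chk.py t5
python3 - <<'E'
from h import *
plan(*tilt((D([.4764,.2766,.12]),down(118.7)),10));print(state()['qpos'])
E
```

```text
A 0.31 (-7, 26) 0.23
B 1.0 (0, 0) 1.0
C 0.92 (-10, -13) -0.05
D 1.0 (0, 0) 1.0
E 0.99 (0, 0) 0.99
turn [ 0.02 -0.06  0.09] then shift [2.293 1.193 1.169]
[ 14.70909269  41.73484245 -55.74667849 101.76122759  34.78429695
  67.47336629  65.02183766]
```

C was knocked aside, by about 2–3 cm. B, D and E are unmoved. I'll look at C again.

Run:
```python
from h import *
im=cv2.imread('pics/t5_raw.png');cv2.imwrite('pics/t5c.png',cv2.resize(im[190:290,125:235],None,fx=6,fy=6,interpolation=cv2.INTER_CUBIC))
```

```text
(no output)
```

View pics/t5c.png

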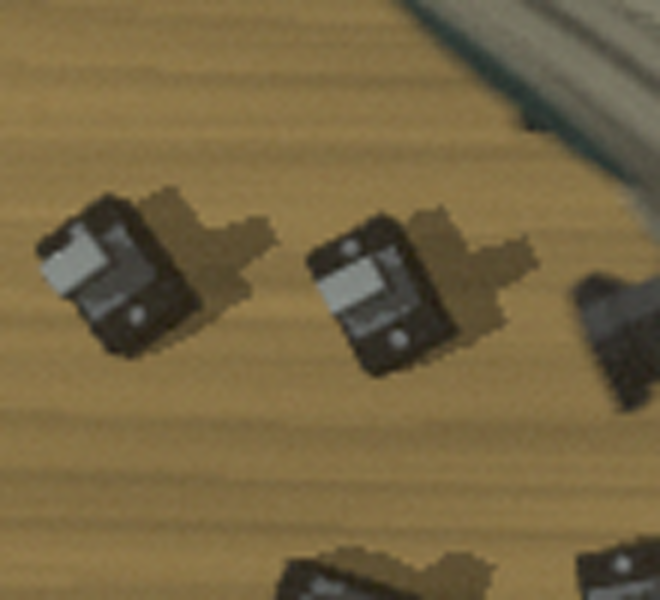

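C still stands, with screws at (350,247) and (399,340) and paddle top at (350,283).

Run:
```python
from h import *
m=cams.camera_model('top');cr=lambda u:D([125+u[0]/6-.42,190+u[1]/6-.42])
P,Q=back(cr((350,247)),.03,m),back(cr((399,340)),.03,m);T=back(cr((350,283)),.075,m);d=P-Q;y=np.degrees(np.arctan2(d[1],d[0]))
print((P+Q)/2,T,np.linalg.norm(d),y)
c=(P+Q)/2;c=(.5*c+.5*T)-D([.0005,.0004,0]);n=d/np.linalg.norm(d);t=c-.002*n;t[2]=.12;print(t)
plan(*tilt((t,down(90+y)),10))
```

```text
[0.50693241 0.30160751 0.03      ] [0.50744347 0.30160681 0.075     ] 0.03889009862130413 29.67942022654588
[0.50495032 0.30021687 0.12      ]
turn [ 0.02 -0.1  -0.1 ] then shift [2.383 1.831 1.057]
```

Emit:
drive_tool(
  targets=[
    [0, 0, 0, 0.02, -0.1, -0.1],
    [0.596, 0.458, 0.264, 0, 0, 0],
    [0.596, 0.458, 0.264, 0, 0, 0],
    [0.596, 0.458, 0.264, 0, 0, 0],
    [0.596, 0.458, 0.264, 0, 0, 0],
  ],
)

```text
time: 29.9
ee_pos: [0.5081, 0.2909, 0.1164]
tool_rot: [[-0.488, 0.86, -0.152], [0.873, 0.479, -0.094], [-0.008, -0.179, -0.984]]
ft_force: [0.7, -0.0, 0.3]
width: 1.003
```

Emit:
drive_tool(
  targets=[
    [0, 0, 0, 0, 0, 0],
    [0, 0, 0, 0, 0, 0],
  ],
)

```text
time: 30.15
ee_pos: [0.5077, 0.2898, 0.1174]
tool_rot: [[-0.488, 0.859, -0.153], [0.873, 0.479, -0.094], [-0.008, -0.179, -0.984]]
ft_force: [0.1, 0.2, 0.5]
width: 0.999
```

Run:
```python
from h import *
plan(*tilt((D([.505,.3002,.043]),down(119.7)),10));print(state()['qpos'])
```

```text
turn [-0.06  0.07 -0.11] then shift [0.174 0.261 1.213]
[ -5.1724198   52.58329309 -50.08993352  92.42448874  39.10573792
  65.93475601  52.26417209]
```

Emit:
drive_tool(
  targets=[
    [0.17, 0.06, 0, -0.06, 0.07, -0.11],
    [0, 0.066, 0.4, 0, 0, 0],
    [0, 0.066, 0.4, 0, 0, 0],
    [0, 0.066, 0.4, 0, 0, 0],
    [0, 0, 0, 0, 0, 0],
  ],
)

```text
time: 30.78
ee_pos: [0.5035, 0.3004, 0.0416]
tool_rot: [[-0.496, 0.854, -0.154], [0.868, 0.489, -0.087], [0.001, -0.177, -0.984]]
ft_force: [-0.9, -0.0, 0.3]
width: 0.998
```

Run:
```python
from h import *
plan(*tilt((D([.505,.3002,.043]),down(119.7)),10))
```

```text
turn [-0.04 -0.01  0.01] then shift [-0.016  0.016 -0.027]
```

Emit:
drive_tool(
  targets=[
    [-0.016, 0.016, -0.02, 0, 0, 0],
    [0, 0, 0, 0, 0, 0],
    [0, 0, 0, 0, 0, 0],
  ],
)

```text
time: 31.15
ee_pos: [0.5068, 0.3021, 0.0463]
tool_rot: [[-0.496, 0.855, -0.149], [0.868, 0.489, -0.083], [0.002, -0.171, -0.985]]
ft_force: [0.9, -0.2, -0.5]
width: 0.999
```

Emit:
drive_tool(
  targets=[
    [0, 0, 0, 0, 0, 0],
    [0, 0, 0, 0, 0, 0],
    [0, 0, 0, 0, 0, 0],
    [0, 0, 0, 0, 0, 0],
    [0, 0, 0, 0, 0, 0],
  ],
  claw=1,
)

```text
time: 31.78
ee_pos: [0.5065, 0.3019, 0.0456]
tool_rot: [[-0.496, 0.855, -0.15], [0.868, 0.489, -0.084], [0.002, -0.172, -0.985]]
ft_force: [-0.3, 0.7, 0.2]
width: 0.241
```

Emit:
drive_tool(
  targets=[
    [0, -0.04, -0.2, 0, 0, 0],
    [0, -0.1, -0.56, 0, 0, 0],
    [0, -0.1, -0.56, 0, 0, 0],
    [0, -0.1, -0.56, 0, 0, 0],
    [0, -0.1, -0.56, 0, 0, 0],
  ],
)

```text
time: 32.4
ee_pos: [0.5055, 0.301, 0.196]
tool_rot: [[-0.497, 0.855, -0.15], [0.868, 0.49, -0.084], [0.002, -0.172, -0.985]]
ft_force: [0.6, -0.0, -1.4]
width: 0.249
```

Run:
```python
from h import *
p=np.load('panelm.npy');inpan(p);plan(*tilt(tgt(p,[-44,69,130]),10))
```

```text
tcp in panel mm [-103.4  329.2  163.2] F panel [ 0.1  0.1 -1.5] w 21.2
turn [-3.84 -0.02  7.57] then shift [-4.337  1.071  0.373]
```

Emit:
drive_tool(
  targets=[
    [0, 0, 0, -0.48, 0, 0.946],
    [0, 0, 0, -0.48, 0, 0.946],
    [0, 0, 0, -0.48, 0, 0.946],
    [0, 0, 0, -0.48, 0, 0.946],
    [0, 0, 0, -0.48, 0, 0.946],
  ],
)

```text
time: 33.02
ee_pos: [0.5054, 0.301, 0.1948]
tool_rot: [[-0.105, 0.993, 0.048], [0.994, 0.106, -0.02], [-0.025, 0.046, -0.999]]
ft_force: [0.4, -0.7, -1.8]
width: 0.241
```

Emit:
drive_tool(
  targets=[
    [0, 0, 0, -0.48, 0, 0.946],
    [0, 0, 0, -0.48, 0, 0.946],
    [0, 0, 0, -0.48, 0, 0.946],
    [-0.62, 0.157, 0.053, 0, 0, 0],
    [-0.62, 0.157, 0.053, 0, 0, 0],
  ],
)

```text
time: 33.65
ee_pos: [0.5144, 0.2245, 0.1917]
tool_rot: [[0.135, 0.976, 0.172], [0.991, -0.133, -0.022], [0.002, 0.173, -0.985]]
ft_force: [0.3, -0.9, -0.8]
width: 0.245
```

Emit:
drive_tool(
  targets=[
    [-0.62, 0.157, 0.053, 0, 0, 0],
    [-0.62, 0.157, 0.053, 0, 0, 0],
    [-0.62, 0.157, 0.053, 0, 0, 0],
    [-0.62, 0.157, 0.053, 0, 0, 0],
    [-0.62, 0.157, 0.053, 0, 0, 0],
  ],
)

```text
time: 34.28
ee_pos: [0.538, 0.0327, 0.1838]
tool_rot: [[0.137, 0.976, 0.172], [0.991, -0.135, -0.022], [0.002, 0.173, -0.985]]
ft_force: [0.2, 0.0, -1.1]
width: 0.248
```

Emit:
drive_tool(
  targets=[
    [0, 0, 0, 0, 0, 0],
    [0, 0, 0, 0, 0, 0],
  ],
)

```text
time: 34.52
ee_pos: [0.5381, 0.0346, 0.1837]
tool_rot: [[0.137, 0.976, 0.172], [0.991, -0.135, -0.021], [0.003, 0.173, -0.985]]
ft_force: [-0.2, 0.0, -1.7]
width: 0.244
```

Run:
```python
from h import *
p=np.load('panelm.npy');inpan(p);plan(*tilt(tgt(p,[-42,69,90]),10));snap('wrist','w5');print(state()['qpos'])
im=cv2.imread('pics/w5_raw.png');cv2.imwrite('pics/w5c.png',cv2.resize(im[150:400,150:420],None,fx=2.2,fy=2.2,interpolation=cv2.INTER_CUBIC))
```

```text
tcp in panel mm [-43.   69.7 128.1] F panel [-0.8 -0.  -1.5] w 20.7
turn [-0.01 -0.03 -0.01] then shift [-0.012  0.126  0.623]
[ 19.79044451  31.62765803 -41.05358794 115.98411757  42.26753741
  36.96143915  33.18403202]
```

View pics/w5c.png

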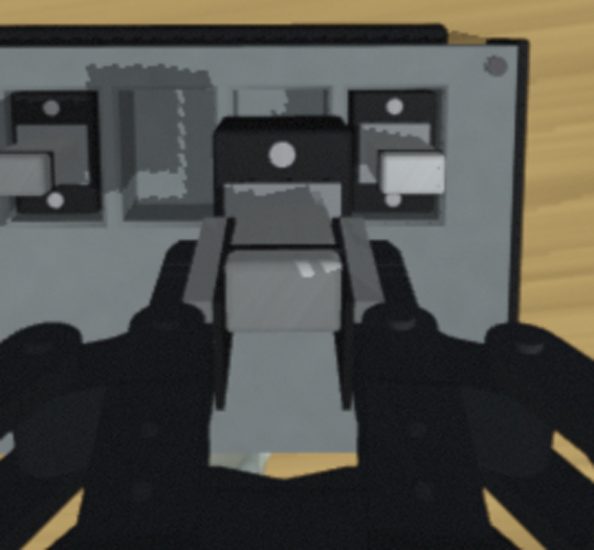

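Run:
```python
from h import *
m=np.load('pics/w5.npy',allow_pickle=True).item();s=state();T=s['tool_rot'];L=T@Ro.from_euler('x',-10,degrees=True).as_matrix()
pr=lambda B:((proj(s['ee_pos']+(L@(D(B,float).T/1000)).T,m)-150)*2.2).round(1).tolist()
for v in(-2,-1,0,1,2): print(v,'screw(282,154)',pr([[0,v-18.75,15.6]]),'padtop l/r/b(226-342,250..330)',pr([[-11,v-7,-29.4],[11,v+7,-29.4]]))
p=np.load('panelm.npy');print(((proj(pan(p,[[-60.7,115,-2],[-23.3,115,-2],[-60.7,-23,-2],[-23.3,-23,-2]]),m)-150)*2.2).round(1).tolist(),'seen (395,106),(393,200),(51,107),(55,200)')
```

```text
-2 screw(282,154) [[286.1, 150.0]] padtop l/r/b(226-342,250..330) [[225.7, 256.9], [347.5, 331.3]]
-1 screw(282,154) [[286.1, 154.1]] padtop l/r/b(226-342,250..330) [[225.8, 262.3], [347.4, 336.5]]
0 screw(282,154) [[286.1, 158.2]] padtop l/r/b(226-342,250..330) [[225.9, 267.7], [347.4, 341.7]]
1 screw(282,154) [[286.1, 162.3]] padtop l/r/b(226-342,250..330) [[225.9, 273.1], [347.3, 347.0]]
2 screw(282,154) [[286.1, 166.4]] padtop l/r/b(226-342,250..330) [[226.0, 278.4], [347.2, 352.2]]
[[395.3, 109.4], [393.6, 200.4], [51.5, 109.8], [55.4, 200.9]] seen (395,106),(393,200),(51,107),(55,200)
```

Run:
```python
from h import *
p=np.load('panelm.npy');plan(*tilt(tgt(p,[-41,69.5,52]),10))
```

```text
turn [-0.01 -0.03  0.01] then shift [-0.014  0.254  1.244]
```

Emit:
drive_tool(
  targets=[
    [0, 0.064, 0.311, 0, -0.03, 0],
    [0, 0.064, 0.311, 0, 0, 0],
    [0, 0.064, 0.311, 0, 0, 0],
    [0, 0.064, 0.311, 0, 0, 0],
    [0, 0, 0, 0, 0, 0],
  ],
)

```text
time: 35.2
ee_pos: [0.5654, 0.0307, 0.1112]
tool_rot: [[0.136, 0.976, 0.169], [0.991, -0.134, -0.024], [-0.001, 0.171, -0.985]]
ft_force: [-0.0, -1.3, -0.7]
width: 0.245
```

Run:
```python
from h import *
p=np.load('panelm.npy');inpan(p);plan(*tilt(tgt(p,[-41,69.5,30]),10))
```

```text
tcp in panel mm [-41.8  69.6  50.5] F panel [-0.1 -1.3 -0.7] w 20.8
turn [-0.03  0.01  0.01] then shift [-0.002  0.073  0.335]
```

Emit:
drive_tool(
  targets=[
    [0, 0.03, 0.11, 0, 0, 0],
    [0, 0.02, 0.11, 0, 0, 0],
    [0, 0.02, 0.11, 0, 0, 0],
    [0, 0, 0, 0, 0, 0],
  ],
)

```text
time: 35.7
ee_pos: [0.5733, 0.0286, 0.0931]
tool_rot: [[0.138, 0.976, 0.17], [0.99, -0.136, -0.025], [-0.001, 0.172, -0.985]]
ft_force: [-0.3, -0.1, -0.4]
width: 0.245
```

Run:
```python
from h import *
p=np.load('panelm.npy');inpan(p);plan(*tilt(tgt(p,[-41,69.3,14]),10))
```

```text
tcp in panel mm [-40.5  68.6  30.8] F panel [-0.4 -0.2 -0.2] w 20.8
turn [-0.02  0.01 -0.01] then shift [0.011 0.04  0.277]
```

Emit:
drive_tool(
  targets=[
    [0.005, 0.013, 0.09, 0, 0, 0],
    [0.005, 0.013, 0.09, 0, 0, 0],
    [0, 0.013, 0.09, 0, 0, 0],
    [0, 0, 0, 0, 0, 0],
    [0, 0.004, 0.02, 0, 0, 0],
  ],
)

```text
time: 36.33
ee_pos: [0.5789, 0.0287, 0.0769]
tool_rot: [[0.138, 0.976, 0.171], [0.99, -0.136, -0.025], [-0.001, 0.173, -0.985]]
ft_force: [-5.3, -0.3, 9.4]
width: 0.247
```

Emit:
drive_tool(
  targets=[
    [0, 0, 0, 0, 0, 0],
  ],
)

```text
time: 36.45
ee_pos: [0.579, 0.0287, 0.077]
tool_rot: [[0.138, 0.976, 0.171], [0.99, -0.136, -0.024], [-0.001, 0.173, -0.985]]
ft_force: [-0.3, 0.1, -0.1]
width: 0.245
```

Run:
```python
from h import *
p=np.load('panelm.npy');inpan(p)
```

```text
tcp in panel mm [-40.6  69.5  13.7] F panel [-0.3  0.  -0. ] w 20.8
```

Emit:
drive_tool(
  targets=[
    [0, 0.004, 0.02, 0, 0, 0],
    [0, 0, 0, 0, 0, 0],
  ],
)

```text
time: 36.7
ee_pos: [0.579, 0.0287, 0.0769]
tool_rot: [[0.138, 0.976, 0.171], [0.99, -0.135, -0.025], [-0.001, 0.173, -0.985]]
ft_force: [-5.9, -0.5, 11.9]
width: 0.252
```

Run:
```python
from h import *
p=np.load('panelm.npy');inpan(p)
```

```text
tcp in panel mm [-40.7  69.5  13.6] F panel [-1.3 -1.3 13.1] w 21.5
```

Emit:
drive_tool(
  targets=[
    [0, 0, 0, 0, 0, 0],
    [0, 0, 0, 0, 0, 0],
    [0, 0, 0, 0, 0, 0],
  ],
  claw=0.22,
)

```text
time: 37.08
ee_pos: [0.5795, 0.0285, 0.0756]
tool_rot: [[0.138, 0.976, 0.171], [0.99, -0.136, -0.024], [-0.001, 0.173, -0.985]]
ft_force: [-0.0, 0.8, 0.3]
width: 0.387
```

Emit:
drive_tool(
  targets=[
    [0, -0.05, -0.3, 0, 0, 0],
    [0, -0.07, -0.4, 0, 0, 0],
    [0, -0.09, -0.5, 0, 0, 0],
    [0, -0.09, -0.5, 0, 0, 0],
    [0, -0.09, -0.5, 0, 0, 0],
  ],
)

```text
time: 37.7
ee_pos: [0.5333, 0.0352, 0.2036]
tool_rot: [[0.137, 0.976, 0.171], [0.991, -0.135, -0.025], [-0.001, 0.173, -0.985]]
ft_force: [0.1, 0.3, -0.6]
width: 0.393
```

```bash
python3 chk.py t6
python3 - <<'E'
from h import *
inpan(np.load('panelm.npy'));plan(*tilt((D([.5122,.3974,.20]),down(127.2)),10))
E
```

```text
A 0.28 (-3, 29) 0.09
B 1.0 (0, 0) 1.0
C 0.31 (27, 24) 0.03
D 1.0 (0, 0) 1.0
E 0.99 (0, 0) 0.99
tcp in panel mm [-39.4  70.8 151.3] F panel [0.1 0.6 1.2] w 33.0
turn [ 3.83  0.02 -9.05] then shift [ 5.012  3.322 -0.473]
```

Emit:
drive_tool(
  targets=[
    [0, 0, 0, 0.383, 0, -0.905],
    [0, 0, 0, 0.383, 0, -0.905],
    [0, 0, 0, 0.383, 0, -0.905],
    [0, 0, 0, 0.383, 0, -0.905],
    [0, 0, 0, 0.383, 0, -0.905],
  ],
  claw=-1,
)

```text
time: 38.38
ee_pos: [0.5337, 0.035, 0.2026]
tool_rot: [[-0.255, 0.967, 0.005], [0.966, 0.255, -0.035], [-0.035, -0.004, -0.999]]
ft_force: [0.3, 0.9, 0.1]
width: 0.999
```

Emit:
drive_tool(
  targets=[
    [0, 0, 0, 0.383, 0, -0.905],
    [0, 0, 0, 0.383, 0, -0.905],
    [0, 0, 0, 0.383, 0, -0.905],
    [0, 0, 0, 0.383, 0, -0.905],
    [0, 0, 0, 0.383, 0, -0.905],
  ],
)

```text
time: 39.0
ee_pos: [0.5337, 0.035, 0.2026]
tool_rot: [[-0.606, 0.783, -0.143], [0.796, 0.596, -0.107], [0.002, -0.179, -0.984]]
ft_force: [-0.1, 0.4, -0.1]
width: 0.998
```

Emit:
drive_tool(
  targets=[
    [0.5, 0.33, -0.05, 0, 0, 0],
    [0.5, 0.33, -0.05, 0, 0, 0],
    [0.5, 0.33, -0.05, 0, 0, 0],
    [0.5, 0.33, -0.05, 0, 0, 0],
    [0.5, 0.33, -0.05, 0, 0, 0],
  ],
)

```text
time: 39.62
ee_pos: [0.523, 0.2161, 0.2]
tool_rot: [[-0.604, 0.784, -0.142], [0.797, 0.594, -0.106], [0.002, -0.177, -0.984]]
ft_force: [0.4, 0.5, 0.3]
width: 0.998
```

Emit:
drive_tool(
  targets=[
    [0.5, 0.33, -0.05, 0, 0, 0],
    [0.5, 0.33, -0.05, 0, 0, 0],
    [0.5, 0.33, -0.05, 0, 0, 0],
    [0.5, 0.33, -0.05, 0, 0, 0],
    [0.5, 0.33, -0.05, 0, 0, 0],
  ],
)

```text
time: 40.25
ee_pos: [0.5123, 0.3961, 0.1974]
tool_rot: [[-0.604, 0.784, -0.143], [0.797, 0.594, -0.106], [0.002, -0.178, -0.984]]
ft_force: [1.8, 0.1, 0.1]
width: 0.998
```

Emit:
drive_tool(
  targets=[
    [0, 0, 0, 0, 0, 0],
  ],
)

```text
time: 40.38
ee_pos: [0.5103, 0.3986, 0.1974]
tool_rot: [[-0.607, 0.781, -0.144], [0.794, 0.598, -0.104], [0.005, -0.177, -0.984]]
ft_force: [-0.3, -0.2, -0.3]
width: 0.998
```

Run:
```python
from h import *
plan(*tilt((D([.5122,.3974,.10]),down(127.2)),10));print(state()['qpos'])
```

```text
turn [-0.04 -0.05  0.05] then shift [-0.034  0.295  1.596]
[-15.19196125  51.92787892 -52.11202431  77.45271644  35.46825095
  78.75759084  58.85561249]
```

Then down to .044.

Emit:
drive_tool(
  targets=[
    [-0.01, 0.096, 0.53, -0.04, -0.05, 0.05],
    [-0.01, 0.096, 0.53, 0, 0, 0],
    [-0.01, 0.096, 0.53, 0, 0, 0],
    [0, 0, 0, 0, 0, 0],
    [0, 0, 0, 0, 0, 0],
  ],
)

```text
time: 41.0
ee_pos: [0.5146, 0.3937, 0.1011]
tool_rot: [[-0.6, 0.788, -0.137], [0.8, 0.59, -0.106], [-0.003, -0.173, -0.985]]
ft_force: [-0.1, 0.6, -0.5]
width: 1.0
```

Run:
```python
from h import *
plan(*tilt((D([.5122,.3974,.044]),down(127.2)),10))
```

```text
turn [ 0.01  0.02 -0.07] then shift [0.073 0.17  0.936]
```

Emit:
drive_tool(
  targets=[
    [0.073, 0.06, 0.312, 0, 0, -0.07],
    [0, 0.055, 0.312, 0, 0, 0],
    [0, 0.055, 0.312, 0, 0, 0],
    [0, 0, 0, 0, 0, 0],
    [0, 0, 0, 0, 0, 0],
  ],
)

```text
time: 41.62
ee_pos: [0.5117, 0.3974, 0.0424]
tool_rot: [[-0.605, 0.784, -0.138], [0.796, 0.596, -0.107], [-0.002, -0.174, -0.985]]
ft_force: [-0.4, -0.2, 0.6]
width: 1.003
```

Run:
```python
from h import *
plan(*tilt((D([.5122,.3974,.044]),down(127.2)),10))
```

```text
turn [-0.01  0.03  0.01] then shift [-0.005  0.001 -0.027]
```

Emit:
drive_tool(
  targets=[
    [0, 0, 0, 0, 0, 0],
    [0, 0, 0, 0, 0, 0],
    [0, 0, 0, 0, 0, 0],
    [0, 0, 0, 0, 0, 0],
    [0, 0, 0, 0, 0, 0],
  ],
  claw=1,
)

```text
time: 42.25
ee_pos: [0.5118, 0.3972, 0.0426]
tool_rot: [[-0.605, 0.784, -0.137], [0.796, 0.596, -0.107], [-0.003, -0.174, -0.985]]
ft_force: [0.1, 0.7, 1.1]
width: 0.246
```

Emit:
drive_tool(
  targets=[
    [0, -0.04, -0.2, 0, 0, 0],
    [0, -0.1, -0.56, 0, 0, 0],
    [0, -0.1, -0.56, 0, 0, 0],
    [0, -0.1, -0.56, 0, 0, 0],
    [0, -0.1, -0.56, 0, 0, 0],
  ],
)

```text
time: 42.88
ee_pos: [0.511, 0.3972, 0.193]
tool_rot: [[-0.605, 0.784, -0.137], [0.796, 0.596, -0.107], [-0.002, -0.174, -0.985]]
ft_force: [1.0, 0.7, -0.8]
width: 0.246
```

Run:
```python
from h import *
p=np.load('panelm.npy');inpan(p);plan(*tilt(tgt(p,[-43,23,130]),10))
```

```text
tcp in panel mm [-111.6  425.2  163.1] F panel [ 0.5  0.8 -1.1] w 21.0
turn [-3.78  0.03  9.07] then shift [-6.703  1.222  0.344]
```

Emit:
drive_tool(
  targets=[
    [0, 0, 0, -0.378, 0, 0.907],
    [0, 0, 0, -0.378, 0, 0.907],
    [0, 0, 0, -0.378, 0, 0.907],
    [0, 0, 0, -0.378, 0, 0.907],
    [0, 0, 0, -0.378, 0, 0.907],
  ],
)

```text
time: 43.5
ee_pos: [0.511, 0.3971, 0.192]
tool_rot: [[-0.251, 0.968, 0.011], [0.967, 0.251, -0.036], [-0.037, 0.001, -0.999]]
ft_force: [-0.8, 0.8, -0.6]
width: 0.244
```

Emit:
drive_tool(
  targets=[
    [0, 0, 0, -0.378, 0, 0.907],
    [0, 0, 0, -0.378, 0, 0.907],
    [0, 0, 0, -0.378, 0, 0.907],
    [0, 0, 0, -0.378, 0, 0.907],
    [0, 0, 0, -0.378, 0, 0.907],
  ],
)

```text
time: 44.12
ee_pos: [0.5108, 0.3972, 0.192]
tool_rot: [[0.14, 0.975, 0.173], [0.99, -0.137, -0.026], [-0.002, 0.175, -0.985]]
ft_force: [-0.6, 0.9, -0.4]
width: 0.246
```

Emit:
drive_tool(
  targets=[
    [-0.56, 0.102, 0.03, 0, 0, 0],
    [-0.56, 0.102, 0.03, 0, 0, 0],
    [-0.56, 0.102, 0.03, 0, 0, 0],
    [-0.56, 0.102, 0.03, 0, 0, 0],
    [-0.56, 0.102, 0.03, 0, 0, 0],
  ],
)

```text
time: 44.75
ee_pos: [0.5194, 0.2255, 0.1888]
tool_rot: [[0.137, 0.975, 0.173], [0.991, -0.134, -0.026], [-0.003, 0.175, -0.985]]
ft_force: [0.7, 0.5, -1.4]
width: 0.243
```

Emit:
drive_tool(
  targets=[
    [-0.56, 0.102, 0.03, 0, 0, 0],
    [-0.56, 0.102, 0.03, 0, 0, 0],
    [-0.56, 0.102, 0.03, 0, 0, 0],
    [-0.56, 0.102, 0.03, 0, 0, 0],
    [-0.56, 0.102, 0.03, 0, 0, 0],
  ],
)

```text
time: 45.38
ee_pos: [0.5278, 0.0547, 0.1858]
tool_rot: [[0.137, 0.975, 0.173], [0.991, -0.134, -0.027], [-0.003, 0.175, -0.985]]
ft_force: [0.7, 0.6, -0.8]
width: 0.25
```

Emit:
drive_tool(
  targets=[
    [-0.55, 0.102, 0.03, 0, 0, 0],
    [-0.55, 0.102, 0.03, 0, 0, 0],
    [0, 0, 0, 0, 0, 0],
    [0, 0, 0, 0, 0, 0],
  ],
)

```text
time: 45.88
ee_pos: [0.5315, -0.0106, 0.1844]
tool_rot: [[0.137, 0.975, 0.173], [0.991, -0.134, -0.026], [-0.002, 0.175, -0.985]]
ft_force: [-0.9, 0.4, 0.5]
width: 0.248
```

Run:
```python
from h import *
p=np.load('panelm.npy');inpan(p);snap('wrist','w6')
im=cv2.imread('pics/w6_raw.png');cv2.imwrite('pics/w6c.png',cv2.resize(im[150:400,150:420],None,fx=2.2,fy=2.2,interpolation=cv2.INTER_CUBIC))
m=np.load('pics/w6.npy',allow_pickle=True).item();s=state();T=s['tool_rot'];L=T@Ro.from_euler('x',-10,degrees=True).as_matrix()
pr=lambda B:((proj(s['ee_pos']+(L@(D(B,float).T/1000)).T,m)-150)*2.2).round(1).tolist()
for v in(-2,0,2): print(v,'screw',pr([[0,v-18.75,12.5]]))
```

```text
tcp in panel mm [-43.1  24.  128.9] F panel [-0.7  0.3  0.8] w 21.1
-2 screw [[285.7, 152.3]]
0 screw [[285.7, 160.6]]
2 screw [[285.7, 168.9]]
```

View pics/w6c.png

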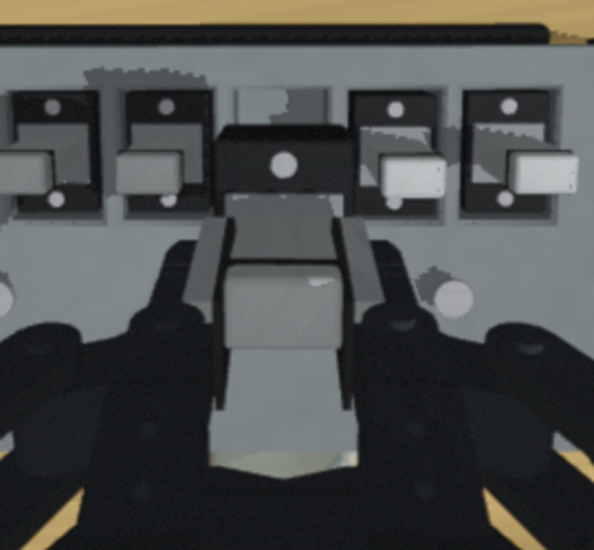

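Run:
```python
from h import *
p=np.load('panelm.npy');plan(*tilt(tgt(p,[-42.8,23.4,49]),10))
```

```text
turn [0.01 0.02 0.02] then shift [-0.019  0.236  1.31 ]
```

Emit:
drive_tool(
  targets=[
    [-0.005, 0.059, 0.327, 0, 0.02, 0.02],
    [-0.005, 0.059, 0.327, 0, 0, 0],
    [-0.005, 0.059, 0.327, 0, 0, 0],
    [-0.005, 0.059, 0.327, 0, 0, 0],
    [0, 0, 0, 0, 0, 0],
  ],
)

```text
time: 46.55
ee_pos: [0.5581, -0.0151, 0.1081]
tool_rot: [[0.136, 0.976, 0.171], [0.991, -0.134, -0.024], [-0.001, 0.172, -0.985]]
ft_force: [-0.7, -0.8, 0.3]
width: 0.244
```

Run:
```python
from h import *
p=np.load('panelm.npy');inpan(p);plan(*tilt(tgt(p,[-42.8,23.4,28]),10))
```

```text
tcp in panel mm [-43.8  23.3  48. ] F panel [-0.5 -0.9  0.5] w 20.8
turn [-0.02  0.    0.01] then shift [0.002 0.075 0.325]
```

Emit:
drive_tool(
  targets=[
    [0, 0.03, 0.11, 0, 0, 0],
    [0, 0.023, 0.11, 0, 0, 0],
    [0, 0.022, 0.11, 0, 0, 0],
    [0, 0, 0, 0, 0, 0],
  ],
)

```text
time: 47.05
ee_pos: [0.5662, -0.0178, 0.0898]
tool_rot: [[0.139, 0.975, 0.172], [0.99, -0.137, -0.025], [-0.001, 0.173, -0.985]]
ft_force: [0.3, 0.9, -0.5]
width: 0.246
```

Run:
```python
from h import *
p=np.load('panelm.npy');inpan(p);plan(*tilt(tgt(p,[-42.8,23.4,11]),10))
```

```text
tcp in panel mm [-42.2  21.6  27.9] F panel [ 0.   0.9 -0.5] w 20.9
turn [-0.    0.01 -0.02] then shift [0.029 0.039 0.279]
```

Emit:
drive_tool(
  targets=[
    [0.02, 0.013, 0.09, 0, 0, 0],
    [0.009, 0.013, 0.09, 0, 0, 0],
    [0, 0.013, 0.09, 0, 0, 0],
    [0, 0.004, 0.02, 0, 0, 0],
    [0, 0, 0, 0, 0, 0],
  ],
)

```text
time: 47.68
ee_pos: [0.5721, -0.0167, 0.0735]
tool_rot: [[0.138, 0.975, 0.172], [0.99, -0.136, -0.025], [-0.001, 0.174, -0.985]]
ft_force: [-1.3, 0.9, -1.0]
width: 0.252
```

Emit:
drive_tool(
  targets=[
    [0, 0.004, 0.02, 0, 0, 0],
    [0, 0, 0, 0, 0, 0],
  ],
)

```text
time: 47.92
ee_pos: [0.5722, -0.0167, 0.0734]
tool_rot: [[0.139, 0.975, 0.173], [0.99, -0.136, -0.025], [-0.001, 0.175, -0.985]]
ft_force: [-4.9, -0.5, 10.2]
width: 0.252
```

Run:
```python
from h import *
p=np.load('panelm.npy');inpan(p)
```

```text
tcp in panel mm [-42.3  23.6  10.5] F panel [-1.  -1.1 11.3] w 21.4
```

Emit:
drive_tool(
  targets=[
    [0, 0, 0, 0, 0, 0],
    [0, 0, 0, 0, 0, 0],
    [0, 0, 0, 0, 0, 0],
  ],
  claw=0.22,
)

```text
time: 48.3
ee_pos: [0.5726, -0.0169, 0.0723]
tool_rot: [[0.139, 0.975, 0.172], [0.99, -0.137, -0.025], [-0.001, 0.174, -0.985]]
ft_force: [0.5, 0.2, -0.3]
width: 0.389
```

Emit:
drive_tool(
  targets=[
    [0, -0.05, -0.3, 0, 0, 0],
    [0, -0.07, -0.4, 0, 0, 0],
    [0, -0.09, -0.5, 0, 0, 0],
    [0, -0.09, -0.5, 0, 0, 0],
    [0, -0.09, -0.5, 0, 0, 0],
  ],
)

```text
time: 48.92
ee_pos: [0.5261, -0.0101, 0.2001]
tool_rot: [[0.138, 0.975, 0.173], [0.99, -0.136, -0.025], [-0.001, 0.174, -0.985]]
ft_force: [-0.1, -0.4, 0.2]
width: 0.385
```

Emit:
drive_tool(
  targets=[
    [0, 0, 0, 1, 0, 0],
    [0, 0, 0, 1, 0, 0],
    [0, 0, 0, 1, 0, 0],
    [0, 0, 0, 1, 0, 0],
    [0, 0, 0, 0, 0.168, 0.95],
  ],
  claw=-1,
)

```text
time: 49.55
ee_pos: [0.5277, -0.0099, 0.1987]
tool_rot: [[0.224, 0.96, -0.169], [0.975, -0.22, 0.04], [0.001, -0.174, -0.985]]
ft_force: [-0.3, 0.4, -0.7]
width: 1.001
```

Emit:
drive_tool(
  targets=[
    [0, 0, 0, 0, 0.168, 0.95],
    [0, 0, 0, 0, 0.168, 0.95],
    [0, 0, 0, 0, 0.168, 0.95],
    [0, 0, 0, 0, 0.168, 0.95],
    [0, 0, 0, 0, 0.168, 0.95],
  ],
)

```text
time: 50.18
ee_pos: [0.5265, -0.0101, 0.1994]
tool_rot: [[0.602, 0.786, -0.138], [0.798, -0.593, 0.105], [0.001, -0.173, -0.985]]
ft_force: [-0.1, 0.1, -0.3]
width: 1.003
```

Emit:
drive_tool(
  targets=[
    [0, 0, 0, 0, 0.168, 0.95],
    [0, 0, 0, 0, 0.168, 0.95],
    [0, 0, 0, 0, 0.168, 0.95],
    [0, 0, 0, 0, 0.168, 0.95],
    [0, 0, 0, 0, 0.168, 0.95],
  ],
)

```text
time: 50.8
ee_pos: [0.5265, -0.01, 0.1994]
tool_rot: [[0.876, 0.476, -0.083], [0.483, -0.862, 0.152], [0.001, -0.173, -0.985]]
ft_force: [0.4, 0.3, -0.5]
width: 1.0
```

Emit:
drive_tool(
  targets=[
    [0, 0, 0, 0, 0.168, 0.95],
    [0, 0, 0, 0, 0.168, 0.95],
    [0, 0, 0, 0, 0.168, 0.95],
    [0, 0, 0, 0, 0.168, 0.95],
    [0, 0, 0, 0, 0.168, 0.95],
  ],
)

```text
time: 51.42
ee_pos: [0.5266, -0.0099, 0.1994]
tool_rot: [[0.997, 0.082, -0.013], [0.083, -0.981, 0.174], [0.001, -0.174, -0.985]]
ft_force: [-0.3, 0.6, 0.5]
width: 1.003
```

Run:
```python
from h import *
p=np.load('panelm.npy');inpan(p);plan(*tilt((D([.4513,-.3604,.12]),down(0)),10))
im,m=snap('top','t7');cv2.imwrite('pics/t7c.png',cv2.resize(im[120:330,240:560],None,fx=2.4,fy=2.4,interpolation=cv2.INTER_CUBIC))
```

```text
tcp in panel mm [-42.6  24.1 144.7] F panel [-0.2  0.5  0.6] w 85.3
turn [-0.01  0.15  0.94] then shift [-1.254  5.982  0.288]
```

View pics/t7c.png

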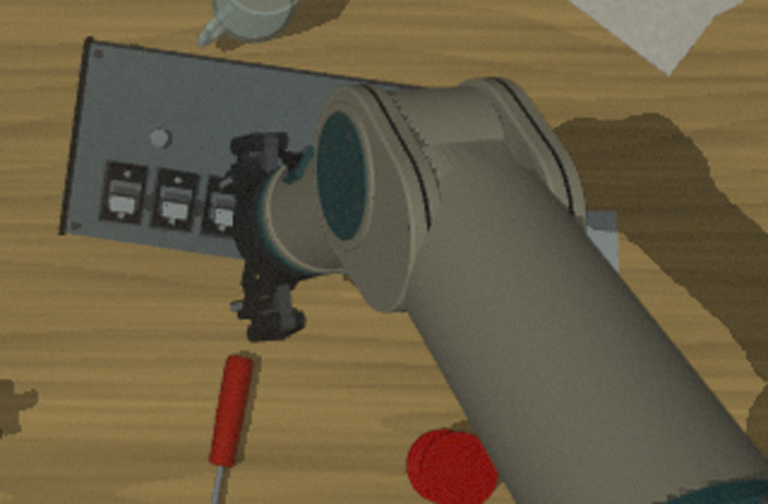

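Modules 4 to 6 look seated, and the screwdriver and spool are untouched. The arm hides the strip, so I'm going to it.

Emit:
drive_tool(
  targets=[
    [0, 0, 0, 0, 0.15, 0.94],
    [-0.125, 0.598, 0.029, 0, 0, 0],
    [-0.125, 0.598, 0.029, 0, 0, 0],
    [-0.125, 0.598, 0.029, 0, 0, 0],
    [-0.125, 0.598, 0.029, 0, 0, 0],
  ],
)

```text
time: 52.1
ee_pos: [0.4969, -0.1512, 0.1673]
tool_rot: [[1.0, 0.004, -0.0], [0.004, -0.985, 0.174], [0.0, -0.174, -0.985]]
ft_force: [-0.7, 0.3, -0.3]
width: 1.0
```

Emit:
drive_tool(
  targets=[
    [-0.125, 0.598, 0.029, 0, 0, 0],
    [-0.125, 0.598, 0.029, 0, 0, 0],
    [-0.125, 0.598, 0.029, 0, 0, 0],
    [-0.125, 0.598, 0.029, 0, 0, 0],
    [-0.125, 0.598, 0.029, 0, 0, 0],
  ],
)

```text
time: 52.72
ee_pos: [0.4598, -0.3266, 0.1277]
tool_rot: [[1.0, 0.003, 0.0], [0.003, -0.985, 0.174], [0.001, -0.174, -0.985]]
ft_force: [-0.2, 0.6, -0.2]
width: 1.0
```

Emit:
drive_tool(
  targets=[
    [-0.125, 0.598, 0.029, 0, 0, 0],
    [0, 0, 0, 0, 0, 0],
    [0, 0, 0, 0, 0, 0],
  ],
)

```text
time: 53.1
ee_pos: [0.4529, -0.3598, 0.1197]
tool_rot: [[1.0, 0.003, -0.0], [0.003, -0.985, 0.175], [0.0, -0.175, -0.985]]
ft_force: [-0.7, -0.4, -0.2]
width: 1.0
```

Run:
```python
from h import *
plan(*tilt((D([.4513,-.3604,.0115]),down(0)),10));print(state()['qpos'])
snap('wrist','w7')
```

```text
turn [-0.01  0.    0.03] then shift [-0.026  0.323  1.774]
[ 55.56739136  43.50563614 -25.32566152  97.67479745  12.05028357
  48.38545443  27.34513092]
```

View pics/w7.png

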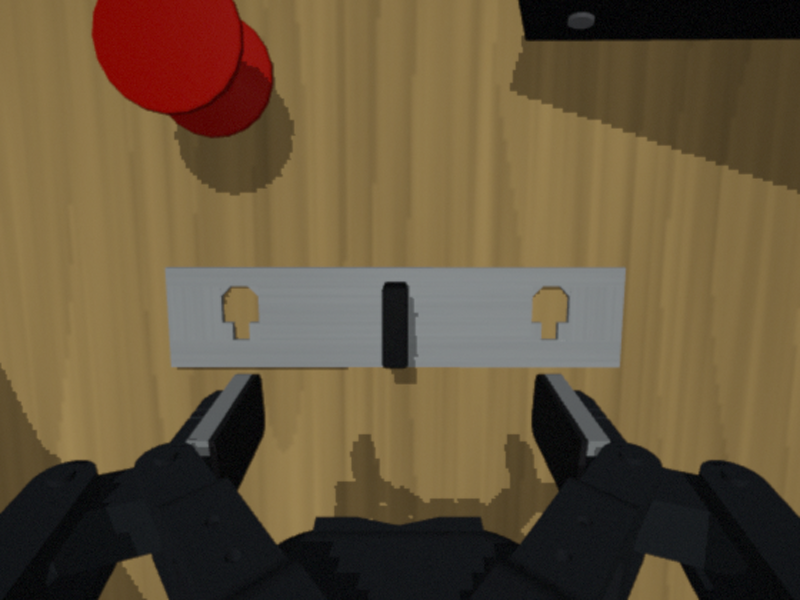

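Strip is flat and undisturbed, with its rib at (395,325). Going down to grip it.

Emit:
drive_tool(
  targets=[
    [-0.026, 0.08, 0.44, 0, 0, 0],
    [0, 0.08, 0.44, 0, 0, 0],
    [0, 0.08, 0.44, 0, 0, 0],
    [0, 0.08, 0.44, 0, 0, 0],
    [0, 0, 0, 0, 0, 0],
  ],
)

```text
time: 53.78
ee_pos: [0.4504, -0.3592, 0.0108]
tool_rot: [[1.0, 0.004, -0.004], [0.004, -0.984, 0.176], [-0.003, -0.176, -0.984]]
ft_force: [-0.0, 0.6, 0.3]
width: 1.002
```

Emit:
drive_tool(
  targets=[
    [0, 0, 0, 0, 0, 0],
  ],
)

```text
time: 53.9
ee_pos: [0.452, -0.3609, 0.0129]
tool_rot: [[1.0, 0.003, 0.0], [0.003, -0.985, 0.173], [0.001, -0.173, -0.985]]
ft_force: [0.4, 0.6, 0.2]
width: 1.001
```

Run:
```python
from h import *
plan(*tilt((D([.4513,-.3604,.0105]),down(0)),10))
```

```text
turn [ 0.01 -0.    0.04] then shift [-0.012 -0.002  0.041]
```

Emit:
drive_tool(
  targets=[
    [-0.012, -0.004, 0.035, 0, 0, 0.04],
    [0, 0, 0, 0, 0, 0],
    [0, 0, 0, 0, 0, 0],
  ],
)

```text
time: 54.28
ee_pos: [0.4503, -0.3611, 0.0101]
tool_rot: [[1.0, -0.002, -0.0], [-0.002, -0.985, 0.173], [-0.001, -0.173, -0.985]]
ft_force: [-0.6, -0.1, 0.2]
width: 1.001
```

Emit:
drive_tool(
  targets=[
    [0, 0, 0, 0, 0, 0],
    [0, 0, 0, 0, 0, 0],
    [0, 0, 0, 0, 0, 0],
    [0, 0, 0, 0, 0, 0],
    [0, 0, 0, 0, 0, 0],
  ],
  claw=1,
)

```text
time: 54.9
ee_pos: [0.4504, -0.3611, 0.0098]
tool_rot: [[1.0, -0.002, -0.0], [-0.002, -0.985, 0.173], [-0.001, -0.173, -0.985]]
ft_force: [0.1, -0.1, 2.1]
width: 0.151
```

Run:
```python
from h import *
plan(*tilt((D([.4513,-.3604,.0105]),down(0)),10));s=state();print(s['ee_pos'],s['tool_rot'][2],s['width'],s['ft_force'])
```

```text
turn [ 0.01  0.   -0.02] then shift [ 0.015 -0.013 -0.009]
[ 0.45039003 -0.36106755  0.0098365 ] [-7.24969831e-04 -1.72936403e-01 -9.84932726e-01] 0.1514938533987859 [ 0.14331538 -0.06771635  2.0707568 ]
```

Emit:
drive_tool(
  targets=[
    [0, -0.05, -0.28, 0, 0, 0],
    [0, -0.1, -0.56, 0, 0, 0],
    [0, -0.1, -0.56, 0, 0, 0],
    [0, -0.1, -0.56, 0, 0, 0],
    [0, -0.1, -0.56, 0, 0, 0],
  ],
)

```text
time: 55.52
ee_pos: [0.4502, -0.3602, 0.1653]
tool_rot: [[1.0, -0.002, -0.001], [-0.001, -0.985, 0.173], [-0.001, -0.173, -0.985]]
ft_force: [-0.2, 0.1, -2.3]
width: 0.151
```

Emit:
drive_tool(
  targets=[
    [0, -0.1, -0.56, 0, 0, 0],
    [0, -0.1, -0.56, 0, 0, 0],
    [0.324, -0.583, 0.02, 0, 0, 0],
    [0.324, -0.583, 0.02, 0, 0, 0],
    [0.324, -0.583, 0.02, 0, 0, 0],
  ],
)

```text
time: 56.15
ee_pos: [0.5091, -0.2551, 0.2473]
tool_rot: [[1.0, -0.002, -0.001], [-0.002, -0.985, 0.173], [-0.001, -0.173, -0.985]]
ft_force: [0.9, 0.1, -0.2]
width: 0.149
```

Emit:
drive_tool(
  targets=[
    [0.324, -0.583, 0.02, 0, 0, 0],
    [0.324, -0.583, 0.02, 0, 0, 0],
    [0.324, -0.583, 0.02, 0, 0, 0],
    [0.324, -0.583, 0.02, 0, 0, 0],
    [0.324, -0.583, 0.02, 0, 0, 0],
  ],
)

```text
time: 56.78
ee_pos: [0.6065, -0.082, 0.2714]
tool_rot: [[1.0, -0.002, -0.001], [-0.001, -0.985, 0.173], [-0.001, -0.173, -0.985]]
ft_force: [-0.1, -0.9, -2.3]
width: 0.148
```

Emit:
drive_tool(
  targets=[
    [0.324, -0.583, 0.02, 0, 0, 0],
    [0, 0, 0, 0, -0.168, -0.95],
    [0, 0, 0, 0, -0.168, -0.95],
    [0, 0, 0, 0, -0.168, -0.95],
    [0, 0, 0, 0, -0.168, -0.95],
  ],
)

```text
time: 57.4
ee_pos: [0.6254, -0.0486, 0.276]
tool_rot: [[0.943, 0.327, -0.059], [0.332, -0.929, 0.163], [-0.002, -0.173, -0.985]]
ft_force: [0.0, 0.4, -2.0]
width: 0.152
```

Emit:
drive_tool(
  targets=[
    [0, 0, 0, 0, -0.168, -0.95],
    [0, 0, 0, 0, -0.168, -0.95],
    [0, 0, 0, 0, -0.168, -0.95],
    [0, 0, 0, 0, -0.168, -0.95],
    [0, 0, 0, 0, -0.168, -0.95],
  ],
)

```text
time: 58.02
ee_pos: [0.6255, -0.0487, 0.276]
tool_rot: [[0.726, 0.677, -0.121], [0.688, -0.715, 0.125], [-0.002, -0.174, -0.985]]
ft_force: [0.7, 0.3, -1.5]
width: 0.152
```

Emit:
drive_tool(
  targets=[
    [0, 0, 0, 0, -0.168, -0.95],
    [0, 0, 0, 0, -0.168, -0.95],
    [0, 0, 0, 0, -0.168, -0.95],
    [0, 0, 0, 0, -0.168, -0.95],
    [0, 0, 0, 0, -0.168, -0.95],
  ],
)

```text
time: 58.65
ee_pos: [0.6255, -0.0487, 0.276]
tool_rot: [[0.381, 0.91, -0.162], [0.925, -0.375, 0.065], [-0.002, -0.175, -0.985]]
ft_force: [-0.2, 0.3, -2.5]
width: 0.156
```

Emit:
drive_tool(
  targets=[
    [0, 0, 0, 0, -0.168, -0.95],
    [0, 0, 0, 0, -0.168, -0.95],
    [0, 0, 0, 0, 0, 0],
  ],
)

```text
time: 59.02
ee_pos: [0.6256, -0.0482, 0.2759]
tool_rot: [[0.224, 0.96, -0.171], [0.975, -0.22, 0.038], [-0.001, -0.175, -0.985]]
ft_force: [1.3, -0.4, -0.9]
width: 0.153
```

Run:
```python
from h import *
p=np.load('panelm.npy');P=panelR(p[2]);print('locked grip was',P.T@(D([.6139,-.0458,.0893])-D([p[0],p[1],.078]))*1000)
inpan(p);plan(*tilt(tgt(p,[24.4,0,60]),10));print(state()['qpos'])
```

```text
locked grip was [5.63275593 0.47909277 9.97505333]
tcp in panel mm [ 80.7  -0.3 181.2] F panel [ 1.  -0.2 -1.3] w 13.0
turn [-4.02  0.01 -1.02] then shift [ 0.005 -0.573  2.152]
[ 25.52170005  43.36763712 -45.08237797  76.330679    25.06538286
  81.08980306  57.72094974]
```

Emit:
drive_tool(
  targets=[
    [0, 0, 0, -1, 0, -0.255],
    [0, 0, 0, -1, 0, -0.255],
    [0, 0, 0, -1, 0, -0.255],
    [0, 0, 0, -1, 0, -0.255],
    [0, -0.115, 0.43, 0, 0, 0],
  ],
)

```text
time: 59.65
ee_pos: [0.6234, -0.0483, 0.2511]
tool_rot: [[0.138, 0.975, 0.175], [0.99, -0.135, -0.026], [-0.002, 0.177, -0.984]]
ft_force: [-0.9, -0.8, -1.7]
width: 0.15
```

Emit:
drive_tool(
  targets=[
    [0, -0.115, 0.43, 0, 0, 0],
    [0, -0.115, 0.43, 0, 0, 0],
    [0, -0.115, 0.43, 0, 0, 0],
    [0, -0.115, 0.43, 0, 0, 0],
    [0, 0, 0, 0, 0, 0],
  ],
)

```text
time: 60.28
ee_pos: [0.6125, -0.0478, 0.1408]
tool_rot: [[0.138, 0.976, 0.166], [0.99, -0.136, -0.025], [-0.002, 0.168, -0.986]]
ft_force: [-0.9, -0.1, -2.5]
width: 0.15
```

Emit:
drive_tool(
  targets=[
    [0, 0, 0, 0, 0, 0],
  ],
)

```text
time: 60.4
ee_pos: [0.6151, -0.0471, 0.1435]
tool_rot: [[0.137, 0.975, 0.172], [0.991, -0.135, -0.024], [-0.001, 0.174, -0.985]]
ft_force: [0.2, -0.2, -1.0]
width: 0.151
```

Run:
```python
from h import *
p=np.load('panelm.npy')
inpan(p);plan(*tilt(tgt(p,[24.3,.4,26]),10));snap('wrist','w8')
m=np.load('pics/w8.npy',allow_pickle=True).item()
s=state();L=s['tool_rot']@Ro.from_euler('x',-10,degrees=True).as_matrix()
B=D([[0,-2-30,5.8],[-135,-32,5.8],[135,-32,5.8]])/1000
print('strip low edge predicted (800px)',proj(s['ee_pos']+(L@B.T).T,m)/.7)
```

```text
tcp in panel mm [25.5 -0.6 60.5] F panel [-0.1 -0.2 -1.1] w 12.8
turn [ 0.    0.01 -0.  ] then shift [0.017 0.08  0.569]
strip low edge predicted (800px) [[398.50809028 285.63723748]
 [  8.72529282 285.66452596]
 [789.21931316 285.609884  ]]
```

View pics/w8.png

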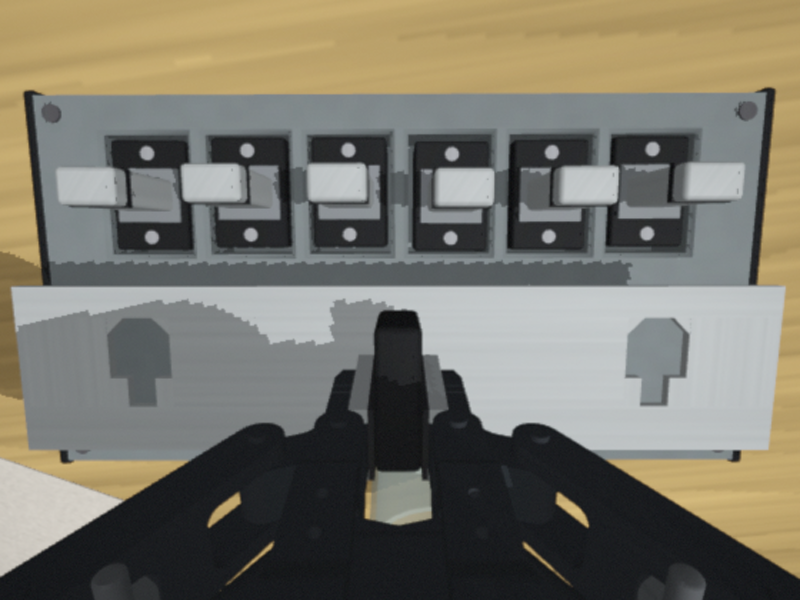

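All six pockets are filled flush, and the strip is held parallel with both keyholes facing right (large ends downslope, columns 139 and 657). Lowering it.

Emit:
drive_tool(
  targets=[
    [0.005, 0.027, 0.19, 0, 0, 0],
    [0.005, 0.027, 0.19, 0, 0, 0],
    [0.005, 0.027, 0.19, 0, 0, 0],
    [0, 0, 0, 0, 0, 0],
    [0, 0, 0, 0, 0, 0],
  ],
)

```text
time: 61.08
ee_pos: [0.6251, -0.0476, 0.1093]
tool_rot: [[0.136, 0.976, 0.17], [0.991, -0.134, -0.024], [-0.001, 0.172, -0.985]]
ft_force: [0.2, -0.2, -1.8]
width: 0.152
```

Run:
```python
from h import *
p=np.load('panelm.npy')
inpan(p);plan(*tilt(tgt(p,[24.3,.4,18]),10))
```

```text
tcp in panel mm [23.1  0.3 24.9] F panel [-0.4 -0.1 -1.7] w 12.9
turn [-0.02  0.01  0.01] then shift [0.002 0.04  0.109]
```

Emit:
drive_tool(
  targets=[
    [0, 0.02, 0, 0, 0, 0],
    [0, 0.012, 0.06, 0, 0, 0],
    [0, 0.01, 0.05, 0, 0, 0],
    [0, 0, 0, 0, 0, 0],
  ],
)

```text
time: 61.58
ee_pos: [0.6285, -0.0484, 0.103]
tool_rot: [[0.137, 0.976, 0.17], [0.991, -0.134, -0.025], [-0.001, 0.172, -0.985]]
ft_force: [-0.4, -0.2, -1.4]
width: 0.152
```

Run:
```python
from h import *
p=np.load('panelm.npy')
inpan(p);plan(*tilt(tgt(p,[24.3,.4,10.5]),10))
```

```text
tcp in panel mm [24.2 -0.1 17.8] F panel [-0.8 -0.3 -1.2] w 12.9
turn [-0.02  0.01  0.01] then shift [0.008 0.022 0.119]
```

Past the head tops without any force. Continue.

Emit:
drive_tool(
  targets=[
    [0.008, 0.012, 0.06, 0, 0, 0],
    [0, 0.01, 0.06, 0, 0, 0],
    [0, 0, 0, 0, 0, 0],
    [0, 0, 0, 0, 0, 0],
  ],
)

```text
time: 62.08
ee_pos: [0.6312, -0.0481, 0.0964]
tool_rot: [[0.136, 0.976, 0.171], [0.991, -0.134, -0.024], [-0.001, 0.172, -0.985]]
ft_force: [0.0, 0.7, -1.9]
width: 0.152
```

Run:
```python
from h import *
p=np.load('panelm.npy')
inpan(p);plan(*tilt(tgt(p,[6.3,.4,10]),10))
```

```text
tcp in panel mm [24.5  0.5 10.7] F panel [-0.7  0.7 -1.8] w 13.0
turn [-0.02  0.01  0.01] then shift [-0.002 -0.297  0.064]
```

Emit:
drive_tool(
  targets=[
    [0, 0.002, 0.013, 0, 0, 0],
    [0, 0, 0, 0, 0, 0],
    [0, -0.07, 0.012, 0, 0, 0],
    [0, -0.07, 0.012, 0, 0, 0],
    [0, 0, 0, 0, 0, 0],
  ],
)

```text
time: 62.7
ee_pos: [0.6228, -0.0471, 0.0927]
tool_rot: [[0.136, 0.976, 0.17], [0.991, -0.134, -0.025], [-0.001, 0.172, -0.985]]
ft_force: [-0.3, -0.2, -1.2]
width: 0.152
```

Run:
```python
from h import *
p=np.load('panelm.npy')
inpan(p);plan(*tilt(tgt(p,[6.3,.4,10]),10))
```

```text
tcp in panel mm [15.2  0.4 10.1] F panel [-0.6 -0.2 -1. ] w 12.9
turn [-0.02  0.01  0.01] then shift [-0.001 -0.146  0.027]
```

Emit:
drive_tool(
  targets=[
    [0, -0.05, 0.009, 0, 0, 0],
    [0, -0.05, 0.009, 0, 0, 0],
    [0, -0.05, 0.009, 0, 0, 0],
    [0, 0, 0, 0, 0, 0],
  ],
)

```text
time: 63.2
ee_pos: [0.6146, -0.0459, 0.0896]
tool_rot: [[0.136, 0.976, 0.17], [0.991, -0.134, -0.025], [-0.001, 0.172, -0.985]]
ft_force: [-1.1, 0.6, -1.2]
width: 0.153
```

Run:
```python
from h import *
p=np.load('panelm.npy')
inpan(p);plan(*tilt(tgt(p,[6.3,.4,10]),10))
```

```text
tcp in panel mm [ 6.4  0.5 10. ] F panel [-1.5  0.4 -0.7] w 13.0
turn [-0.02  0.01  0.01] then shift [-0.001 -0.001  0.   ]
```

Press on down-slope until the stop answers, with a slight push toward the panel.

Emit:
drive_tool(
  targets=[
    [0, -0.015, 0.01, 0, 0, 0],
    [0, -0.015, 0.008, 0, 0, 0],
    [0, 0, 0, 0, 0, 0],
    [0, 0, 0, 0, 0, 0],
  ],
)

```text
time: 63.7
ee_pos: [0.6147, -0.0459, 0.0895]
tool_rot: [[0.136, 0.975, 0.173], [0.991, -0.134, -0.025], [-0.001, 0.175, -0.985]]
ft_force: [-0.5, -0.6, 5.6]
width: 0.155
```

Run:
```python
from h import *
p=np.load('panelm.npy')
inpan(p)
```

```text
tcp in panel mm [6.5 0.5 9.9] F panel [ 1.5 -0.7  5.4] w 13.2
```

Emit:
drive_tool(
  targets=[
    [0, -0.05, 0.009, 0, 0, 0],
  ],
)

```text
time: 63.82
ee_pos: [0.6135, -0.0456, 0.0891]
tool_rot: [[0.136, 0.975, 0.177], [0.991, -0.134, -0.025], [-0.0, 0.178, -0.984]]
ft_force: [5.3, -2.6, 7.4]
width: 0.15
```

Emit:
drive_tool(
  targets=[
    [0, -0.03, 0.005, 0, 0, 0],
  ],
)

```text
time: 63.95
ee_pos: [0.6135, -0.0455, 0.0892]
tool_rot: [[0.136, 0.974, 0.18], [0.991, -0.134, -0.025], [0.0, 0.181, -0.983]]
ft_force: [7.1, -2.8, 7.4]
width: 0.153
```

Run:
```python
from h import *
p=np.load('panelm.npy')
inpan(p)
```

```text
tcp in panel mm [ 5.1  0.7 10. ] F panel [ 9.5 -1.7  4.4] w 13.0
```

Emit:
drive_tool(
  targets=[
    [0, 0, 0, 0, 0, 0],
    [0, 0, 0, 0, 0, 0],
    [0, 0, 0, 0, 0, 0],
    [0, 0, 0, 0, 0, 0],
  ],
  claw=-1,
)

```text
time: 64.45
ee_pos: [0.6086, -0.045, 0.0864]
tool_rot: [[0.136, 0.976, 0.17], [0.991, -0.134, -0.024], [-0.001, 0.172, -0.985]]
ft_force: [0.1, 0.6, -1.0]
width: 0.974
```

Emit:
drive_tool(
  targets=[
    [0, -0.03, -0.2, 0, 0, 0],
    [0, -0.07, -0.4, 0, 0, 0],
    [0, -0.07, -0.4, 0, 0, 0],
    [0, 0.3, -0.5, 0, 0, 0],
    [0, 0.4, -0.5, 0, 0, 0],
  ],
)

```text
time: 65.08
ee_pos: [0.6189, -0.0463, 0.2121]
tool_rot: [[0.136, 0.976, 0.17], [0.991, -0.133, -0.025], [-0.001, 0.172, -0.985]]
ft_force: [0.6, 0.0, -0.7]
width: 0.999
```

Emit:
drive_tool(
  targets=[
    [0, 0.4, -0.2, 0, 0, 0],
    [0, 0, 0, 0, 0, 0],
    [0, 0, 0, 0, 0, 0],
  ],
)

```text
time: 65.45
ee_pos: [0.6391, -0.0493, 0.2254]
tool_rot: [[0.136, 0.976, 0.168], [0.991, -0.134, -0.025], [-0.002, 0.17, -0.985]]
ft_force: [0.2, -0.6, -0.5]
width: 0.999
```

Run:
```python
from h import *
p=np.load('panelm.npy')
inpan(p);im,m=snap('wrist','w9')
cv2.imwrite('pics/w9.png',cv2.resize(im[:320],None,fx=1.42,fy=1.42,interpolation=cv2.INTER_CUBIC))
q=lambda l:(proj(pan(p,l),m)*1.42).round(1).tolist()
for x in(4,5,6): print(x,q([[x-30,-135,4],[x-30,135,4],[x+30,-135,4],[x+30,135,4]]))
print('studs',q([[14,92,11],[14,-92,11]]))
```

```text
tcp in panel mm [ 76.1   0.4 129.2] F panel [ 0.1 -0.6 -0.6] w 84.9
4 [[166.7, 142.7], [625.3, 143.0], [172.7, 244.9], [619.0, 245.5]]
5 [[166.8, 144.5], [625.2, 144.8], [172.8, 246.6], [618.9, 247.2]]
6 [[166.9, 146.2], [625.1, 146.5], [172.9, 248.3], [618.8, 248.8]]
studs [[553.2, 211.3], [238.3, 211.0]]
```

View pics/w9.png

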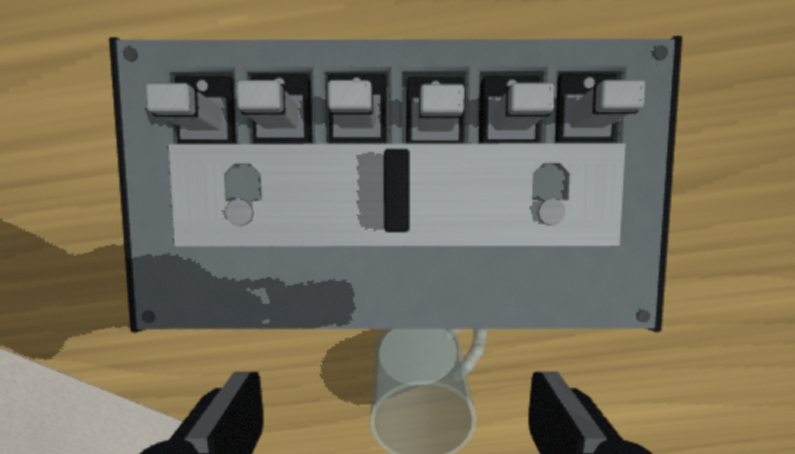

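The strip edges are at rows 144 and 245. The locked pose predicts 143 and 245, so the strip is against the stop with the stud necks in the narrow slots. All six modules are home and the arm is clear.

```bash
python3 chk.py t8; python3 -c "
from plant import robot
print(robot.close_job())"
```

```text
A 0.29 (-14, 29) 0.1
B 0.21 (-10, 6) 0.05
C 0.31 (27, 25) 0.02
D 0.99 (0, 0) 0.99
E 0.99 (0, 0) 0.99
the job is handed in; nothing more can be done
None
```

The console now has all six modules in and the retaining strip is locked back over them. The job was handed in at about 65 s of robot time.

- **Strip off:** I slid the strip 18 mm up the slope, lifted it off the studs and laid it flat on the clear desk to the right.
- **Modules:** Pockets 1, 5 and 4 were empty, and I pressed a spare home in each. Each stopped at the height expected for fully home, with 5–13 N of contact force. One spare was knocked 2–3 cm aside before I reached it, so I measured it again before picking it up.
- **Strip back on:** Both keyholes went over the stud heads without resistance. I slid the strip down until it pushed back with about 9.5 N at the stop.

**Last checks:**
- The wrist picture after release shows the strip's edges within about 1–1.5 pixels (under 1 mm) of the locked position. Both studs are in the narrow ends and all six modules are in their pockets.
- The two left-over spares have not moved on the desk.
- The mug, spool and screwdriver were in place in the pictures where they could be seen. I did not measure them at the end.
- The first panel position from the top and side cameras was 5 mm off in y from the wrist camera's. I used the wrist camera's, and the grips and insertions agreed with it to about 1 mm.

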